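# Load the relay test fixture, shut it with its locating pin and hold it down

### The arm

A 6-joint arm with a two-finger parallel gripper is mounted at the origin on a cart in front of the work surface, level with it; the furniture and walls round the work are solid. World frame = base frame: x ahead of the robot, y to its left, z up, the work surface at z = 0. Lengths are in mm, angles in degrees, forces in N, time in s.
With the tool pointing down it reaches from about 250 to 850 mm from the base axis. Payload 12.5 kg.
Tool frame: the origin (TCP) lies at the centre of the arm's flange, where the gripper is bolted on; the fingertips stand 186 mm ahead of it and the grasp point (between the pads) lies 167 mm ahead of it; y points along the fingers, z is the direction in which the jaws open and shut, and the axes are right-handed (so a half turn about y gives the same grasp; the last joint's range is limited). The gripper opens to 93 mm and grips with 3 to 60 N. Pads are 15 mm wide; open, the fingers measure 128 mm over their backs; the gripper's body (75 mm by 188 mm) begins 65 mm behind the grasp point.
Start: joints at [59.553, 20.094, 94.641, -0, 65.266, -4.847], TCP at [237.614, 496.01, 404.733] pointing down, gripper open.
Joint ranges: [-157.81, 157.81], [-45, 120.19], [0.68, 151.7], [-89.99, 269.99], [4.06, 180], [-164.3, 164.3]. Speed limits (degrees/s): [127.2, 127.2, 159.86, 180, 180, 180].

### API

Orientations are given as a 3x3 rotation matrix whose columns are the frame's x, y, z axes.
In Python, from rig import ctrl, optics, order gives the robot as it stands.
- The arm moves only by the tool step_arm, never from a script. Its argument "commands" is a list of rows, each a list of 3 entries, a list of its own where there are three numbers: the shift along the world's x, y, z in units of 30 mm (1.0 is 30 mm), then the turn, a rotation vector about the world's x, y, z in units of 6 degrees (1.0 is 6 degrees), then the finger opening in mm, from 0 to 93. A call has 1 to 5 rows; each row shifts and turns the commanded pose from where the row before left it; what a row does not reach is not made up. A row lasts 1/12 s, in which the tool goes at most 41.7 mm and 7.16 degrees, less where a joint would pass 70% of its speed; a pose out of reach is approached as far as the arm can. A call is refused whole if a number of a shift passes 1 or a number of a turn 1, either way. A call with a gripper value outside its range is refused whole. The fingers move at their own pace and stop on an object; "force" is the grip in N (left out, the last holds). Time passes only in rows, so rows that do not move let the fingers close. It gives the time, the measured TCP pose, the force and the opening at its end, in the units of the state.
- ctrl.sense(): the state, without advancing time (a new reading comes with each control period).
- optics.camera(name): name is "scene" or "top"; returns the picture (384x512x3 uint8, red, green, blue); there is no depth.
- optics.calibration(name): a dict with "fx", "fy", "cx", "cy" (pixels), "k1" (the pictures are not rectified: a ray, as slopes to the right and down, at radius r is drawn at 1 + k1 r^2 times it, then the intrinsics apply), "cam_to_world" (4x4, takes a point from camera to world coordinates). Camera axes: x right, y down, z forward; pixel columns grow to the right and rows downward; lengths in mm; the calibration is good to about 2 mm. A picture is of the moment at which its call begins. calibration takes no time and is no camera call.
- order.close_job(): hands the job in, once; it reports no verdict.
The state is a dict: "time": time; "q": joint angles; "joint_vel": joint speeds; "tau": joint torques, N m; "position": TCP position; "ee_rot": TCP orientation; "wrist_force": force on the tool from outside, world axes, zero at the start; "wrist_torque": the same for the moment, N m; "grip_width": finger opening in mm.
Only numpy, scipy, OpenCV 4.12 (cv2) and the standard library are available. Lean on these libraries where they do the work, as an engineer would, in place of code of your own. Each camera call takes 0.05 s, during which the arm holds its last target. There are 200 camera calls.

### The job

Load two of the three relays into the two nests of the test fixture, black foot down, and swing the fixture's lid over onto them. Then take the knobbed locating pin from its stand and push it down through the hole in the lid into the bore of the fixture below, until its collar bears on the lid and the lid is fully shut against the sprung probes under the relays. Finish while still holding the pin pressed down, so that the lid stays fully shut for the test; leave the plain dowel, the multimeter and the screwdriver where they are.

Things in the scene. Friction and masses are not known exactly. Their poses are not given: they have to be found in the camera images.
- test_fixture: Clamshell relay test fixture fixed on the bench, base plate 170 (x) x 150 (y) mm. Origin: centre of its underside; x points to the back (hinge side), y left, z up. A black nest block (80 x 136 mm, centred, top at z = 40 mm) has two nests side by side; a steel boss 30 x 34 mm stands in front, centred at x = -60 mm, y = 0, top at z = 66 mm. Two hinge posts at the back.
- nest_l (a point): Centre of the sprung floor of the left nest (fixture x = 0, y = +34 mm, z = 30 mm with the spring up). The nest is a rectangular pocket 56 mm (fixture x) x 32 mm (fixture y), 10 mm deep down from the block's top. A loaded relay stands out 20 mm above the block.
- nest_r (a point): The same for the right nest (fixture y = -34 mm).
- probe_l (a joint): Travel of the sprung probe floor of the left nest, m: 0 up, about 0.0035 down when the lid is fully shut on a relay (stop at 0.005). The spring pushes back with 5.4 N at 0 and 8.6 N at 0.0035.
- probe_r (a joint): The same for the right nest.
- test_lid (a joint): Lid angle, rad: 0 shut and level, 1.57 upright, at most 1.95 (it waits leaning back). Stiff hinge (0.26 N m): the lid, 0.3 kg, stays where it is left. Over relays the springs hold it at 0.04 to 0.07 unless pressed; some 10 N down at its hole shuts it fully. Plate 6 mm thick, 132 mm wide, reaching 154 mm from the hinge, then a black grip lip to 168 mm.
- lid_hinge (a point): Middle of the lid's hinge axis (fixture x = +72, y = 0, z = 69 mm; axis along fixture y). Shut, the lid points from here to fixture -x, its plate spanning z = 66 to 72 mm: the outer face is 3 mm from the axis plane. That face is flat but for ribs along its side edges (8 mm high), the bush round its hole (22 mm across, 6 mm high) and screw heads.
- lid_bush (a point): Centre of the mouth of the hole in the lid, on the steel bush: 132 mm from the hinge axis, 9 mm outside the plane of the axis (z = 78 mm when shut). The hole is 13 mm across and goes through 12 mm.
- lid_edge (a point): Middle of the lid's free edge (grip lip), 168 mm from the hinge axis.
- bore (a point): Centre of the mouth of the bore in the boss (fixture x = -60, y = 0, z = 66 mm), right under the lid's hole when the lid is shut. 12 mm across, 40 mm deep.
- locating_pin: Steel locating pin, 90 g: shank 10 mm across and 40 mm long with a tapered nose, a collar 30 mm across and 5 mm thick, above it a knurled round knob 20 mm across from 6 to 32 mm, top at 34 mm. Origin: on its axis at the underside of the collar; z up towards the knob. It waits upright in one hole of the stand, its collar on the stand's top.
- pin_tip (a point): Lower end of the pin's shank, 40 mm under its origin. It stands 28 mm below the bore's mouth when the pin is home and the lid is shut.
- pin_stand: Dark steel block 46 (x) x 100 (y) x 46 (z) mm, fixed on the bench, with two upright holes 12 mm across at y = -28 and y = +28 mm. Origin: centre of its underside. The locating pin stands in one hole, the dowel in the other.
- dowel: Plain steel dowel, 10 mm across and 84 mm long, standing in the other hole of the stand and rising 38 mm above it; not needed. Origin: centre of its lower end.
- relay_a: Plug-in relay: tan rectangular block 52 (x) x 28 (y) x 30 (z) mm on a black foot, 35 g, standing on its foot on the bench. Origin: centre of its underside. Either way round fits a nest with its long side along the fixture's x.
- relay_b: A second relay, the same.
- relay_c: A third relay, the same. Any two of the three serve.
- multimeter: Multimeter, 155 x 78 x 49 mm, lying on the bench; leave it alone. Origin: centre of its underside.
- screwdriver: Red screwdriver, 26 x 201 x 22 mm, lying on the bench to the left; leave it alone. Origin: centre of its underside.

How it is judged:
By the outcome, as a careful person would: the job done as asked, in the order asked, and still so for the second after the job is handed in, while the arm keeps its last pose, push and grip.
It also fails if it takes over 72 s, if anything falls off the work surface, if the arm or the gripper's body presses on something with over 40 N, if the wrist force passes 120 N, or if a joint passes its speed limit or range.

## Working session

There is one attempt and no reset: what is moved stays moved. The work goes in short steps, Python scripts to look and compute and a tool call to move; the robot and the scene stay as the last step left them, time stands still between calls to the robot, and variables do not carry over. Pictures are saved under pics/ and viewed, about 8 in all and at most 12, crops included, and the job is handed in when it is done.

Besides the shell and the picture viewer there is one more tool, called after "Request:" by a JSON object that holds its "fn" and its "kwargs", one argument or row to a line. step_arm: Moves the arm, as the interface text tells. Its arguments: {"type":"object","properties":{"commands":{"type":"array","items":{"type":"array"}},"force":{"type":"number"}},"required":["commands"]}

```bash
mkdir -p pics; ls
python3 - <<'E'
from rig import ctrl, optics
import cv2, numpy as np
for n in ("scene","top"):
    im=optics.camera(n); cv2.imwrite(f"pics/{n}0.png",im[:,:,::-1])
    cv2.imwrite(f"pics/{n}0b.png",cv2.resize(im[:,:,::-1],(800,600),interpolation=cv2.INTER_CUBIC))
    c=optics.calibration(n); print(n,{k:np.round(v,3).tolist() for k,v in c.items()})
s=ctrl.sense(); print(s)
E
```

```text
pics
scene {'fx': 412.827, 'fy': 412.827, 'cx': 261.793, 'cy': 194.505, 'k1': -0.058, 'cam_to_world': [[0.543, 0.727, -0.42, 1153.215], [0.839, -0.475, 0.263, -367.162], [-0.008, -0.496, -0.868, 1347.944], [0.0, 0.0, 0.0, 1.0]]}
top {'fx': 407.542, 'fy': 407.542, 'cx': 249.043, 'cy': 187.495, 'k1': -0.09, 'cam_to_world': [[-0.01, -0.983, 0.184, 341.673], [-1.0, 0.009, -0.003, 36.564], [0.001, -0.184, -0.983, 1219.796], [0.0, 0.0, 0.0, 1.0]]}
{'time': 0.1, 'q': array([ 5.95534604e+01,  2.01192110e+01,  9.46709903e+01, -1.42568957e-03,
        6.52649160e+01, -4.84576662e+00]), 'joint_vel': array([-0.08136991,  0.0861178 , -0.18633297, -0.01159179,  0.10521642,
        0.02690286]), 'tau': array([ 1.34890328e-03, -4.98044193e+01, -2.85698551e+01,  6.99733361e-02,
        2.39898765e-02, -6.82491554e-05]), 'position': array([237.56474062, 495.92677801, 404.28988179]), 'ee_rot': array([[ 9.01831187e-01, -4.67982840e-04,  4.32088291e-01],
       [-4.32088540e-01, -8.40774377e-04,  9.01830797e-01],
       [-5.87525738e-05, -9.99999537e-01, -9.60446576e-04]]), 'wrist_force': array([-0.12662556,  0.13996126,  0.47588733]), 'wrist_torque': array([ 0.01353782, -0.0448506 , -0.01626266]), 'grip_width': 93.21899288140702}
```

View pics/scene0b.png

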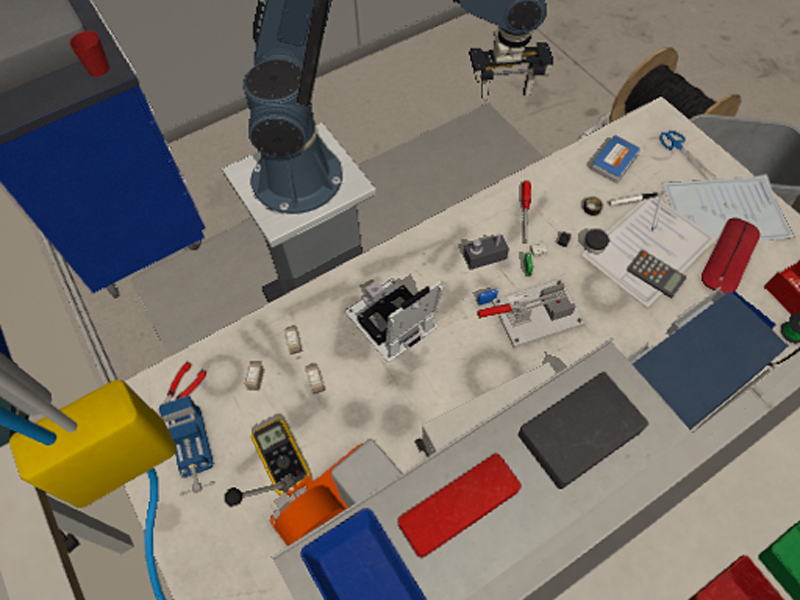

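View pics/top0b.png

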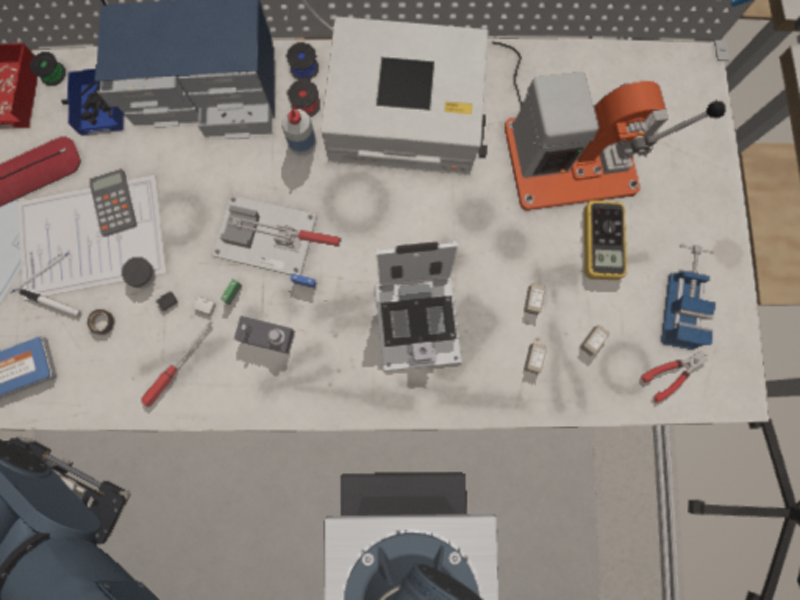

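The scene view shows the fixture (395,315) with its lid leaning back, three relays (255,375), (293,340), (315,378), and the stand at (485,250). In the top view the fixture is at (418,320), the relays are at (535,298), (536,358), (595,340), and the stand with the pin at its right is at (265,338).

```bash
cat > h.py <<'E'
import numpy as np, cv2
from rig import ctrl, optics
def ray(n,px):
    c=optics.calibration(n); K=np.array([[c['fx'],0,c['cx']],[0,c['fy'],c['cy']],[0,0,1]])
    d=cv2.undistortPoints(np.array(px,float).reshape(-1,1,2),K,np.array([c['k1'],0,0,0,0.]))[:,0]
    T=np.array(c['cam_to_world']); v=np.c_[d,np.ones(len(d))]@T[:3,:3].T
    return T[:3,3],v
def onz(n,px,z):
    o,v=ray(n,px); return o+v*((z-o[2])/v[:,2])[:,None]
def proj(n,P):
    c=optics.calibration(n); K=np.array([[c['fx'],0,c['cx']],[0,c['fy'],c['cy']],[0,0,1]])
    T=np.linalg.inv(np.array(c['cam_to_world'])); r,_=cv2.Rodrigues(T[:3,:3])
    return cv2.projectPoints(np.array(P,float).reshape(-1,1,3),r,T[:3,3],K,np.array([c['k1'],0,0,0,0.]))[0][:,0]
E
python3 - <<'E'
from h import *
t=cv2.imread("pics/top0.png"); s=cv2.imread("pics/scene0.png")
a=cv2.resize(t[145:245,140:400],None,fx=3,fy=3,interpolation=cv2.INTER_CUBIC)
b=cv2.resize(s[140:255,150:345],None,fx=2.6,fy=2.6,interpolation=cv2.INTER_CUBIC)
im=np.zeros((600,800,3),np.uint8); im[:300,:780]=a; im[300:599,:507]=b
d=cv2.resize(t[175:240,235:305],None,fx=4,fy=4,interpolation=cv2.INTER_CUBIC);im[310:570,515:795]=d
cv2.imwrite("pics/crop1.png",im)
hsv=cv2.cvtColor(t,cv2.COLOR_BGR2HSV)
for y,x in ((190,342),(229,343),(217,381),(150,320)): print(y,x,t[y,x],hsv[y,x])
for c in [(342,191),(343,229),(381,217)]:
    r=t[c[1]-16:c[1]+17,c[0]-14:c[0]+15]; 
    print(np.array2string(r[:,:,0][::2,::2]))
E
```

```text
190 342 [190 197 202] [ 18  15 202]
229 343 [185 191 197] [ 15  16 197]
217 381 [184 190 196] [ 15  16 196]
150 320 [146 154 162] [ 15  25 162]
[[175 176 176 176 175 169 160 147 138 142 148 146 147 150 150]
 [176 179 176 173 172 166 157 148 139 141 145 144 147 148 149]
 [176 177 178 175 172 167 162 151 139 140 144 142 146 145 148]
 [178 177 177 175 173 169 151 147 137 141 146 147 145 143 147]
 [179 178 176 176 175 121 128 144 142 141 131 151 149 148 154]
 [180 179 175 175 172  99 140 176 174 155 139 156 154 147 155]
 [179 178 177 176 171  82 155 177 169 170 138 159 156 142 155]
 [178 177 176 176 153  87 166 184 187 188 150 161 157 146 157]
 [179 179 176 174 134 106 173 183 181 181 153 164 164 155 161]
 [176 176 176 174 113 124 176 180 191 165 153 165 168 157 160]
 [176 174 174 172  99 127 168 183 191 152 160 168 170 167 163]
 [175 174 174 169  82 121 129 133 138 142 167 170 169 168 165]
 [175 174 174 169  84  74  77  84 104 152 171 171 171 168 169]
 [176 174 175 171 125 122 118 102 144 174 171 169 167 166 169]
 [176 175 174 145 123 124 124 125 171 175 172 170 162 162 166]
 [176 177 1
[... 1559 characters left out ...]
4 174]
 [176 175 176 177 172 111 124 169 171 178 148 140 174 172 172]
 [176 176 174 176 133 102 163 180 184 173 172 154 173 170 171]
 [175 176 175 154  95 148 182 184 187 188 156 169 169 165 164]
 [174 176 167  95 123 171 177 186 178 150 166 165 163 157 152]
 [174 174 118  80 123 136 175 192 171 124 163 159 152 149 145]
 [172 170 113  75  77 116 132 162 128 160 160 150 146 145 146]
 [172 172 126 119  85  74 108 123 146 164 152 148 147 148 154]
 [171 164 125 124 121  93 106 127 167 159 149 149 153 157 161]
 [169 158 125 124 122 121 125 159 165 153 146 153 160 162 166]
 [163 165 155 128 123 122 160 166 160 149 149 155 162 165 168]
 [157 163 167 168 136 145 167 166 158 148 152 160 165 168 169]]
```

View pics/crop1.png

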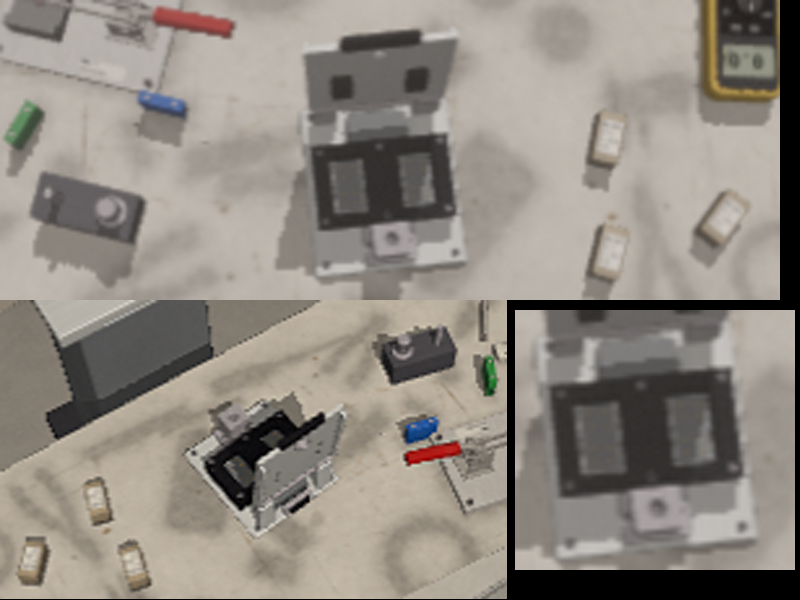

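The crop shows the relays with light labels, the black block with two grey nests at about (252,215)-(290,215) px in the top image, the boss at (270,225), and the pin knob at (176,215) at the stand's right end.

Run:
```python
from h import *
t=cv2.imread("pics/top0.png"); F=4
def up(x0,y0,x1,y1): return cv2.resize(t[y0:y1,x0:x1],None,fx=F,fy=F,interpolation=cv2.INTER_CUBIC)
def back(p,x0,y0): return (np.array(p)+.5)/F-.5+[x0,y0]
def rect(m,x0,y0,z,seed=None):
    n,l,st,c=cv2.connectedComponentsWithStats(m.astype(np.uint8))
    k=l[seed] if seed and l[seed] else 1+np.argmax(st[1:,4])
    cn=max(cv2.findContours((l==k).astype(np.uint8),cv2.RETR_EXTERNAL,cv2.CHAIN_APPROX_NONE)[0],key=cv2.contourArea)
    W=onz("top",back(cn.reshape(-1,2),x0,y0),z)[:,:2].astype(np.float32)
    return cv2.minAreaRect(W), W
for nm,c in dict(A=(342,191),B=(343,229),C=(381,217)).items():
    x0,y0=c[0]-16,c[1]-16; u=up(x0,y0,c[0]+17,c[1]+17)
    lab=np.abs(cv2.cvtColor(u,cv2.COLOR_BGR2LAB).astype(int)-0)
    hs=cv2.cvtColor(u,cv2.COLOR_BGR2HSV)
    r,_=rect((u[:,:,0]>162),x0,y0,30,(64,64)); print(nm,"label",r)
    r,_=rect((hs[:,:,1]>45),x0,y0,15,None); print(nm,"sat",r, hs[::12,::12,1].tolist() if nm=='A' else '')
x0,y0=238,180; u=up(x0,y0,302,228); g=cv2.cvtColor(u,cv2.COLOR_BGR2GRAY)
r,W=rect(g<75,x0,y0,40); print("block",r)
print(cv2.boxPoints(r).round(1).tolist())
for nm,s in (("L",(220-180,256-238)),("R",(212-180,290-238))):
    s=(int((209-180)*4),int(((256 if nm=='L' else 279)-238)*4))
    r,_=rect((g>85),x0,y0,30,s); print("nest",nm,r)
# pin knob
x0,y0=145,200; u=up(x0,y0,195,230); g=cv2.cvtColor(u,cv2.COLOR_BGR2GRAY)
r,W=rect(g>120,x0,y0,80,(int(15*4),int((176.5-145)*4))); print("knob z80",r)
```

```text
A label ((554.3475341796875, -246.99884033203125), (20.803579330444336, 34.891510009765625), 75.04976654052734)
A sat ((554.5401000976562, -246.32742309570312), (27.899173736572266, 53.71297836303711), 75.0303955078125) [[20, 20, 20, 20, 22, 22, 28, 26, 24, 25, 23], [20, 20, 20, 20, 21, 24, 27, 24, 24, 25, 25], [20, 19, 19, 20, 21, 23, 26, 24, 25, 24, 25], [20, 21, 20, 20, 26, 44, 47, 48, 24, 22, 21], [18, 21, 21, 19, 38, 23, 15, 17, 24, 23, 23], [20, 21, 20, 20, 45, 17, 15, 27, 22, 23, 23], [21, 21, 20, 21, 49, 16, 15, 27, 23, 20, 22], [21, 21, 21, 23, 50, 35, 20, 28, 21, 22, 21], [20, 20, 21, 23, 49, 50, 51, 23, 19, 21, 22], [20, 20, 23, 23, 24, 25, 21, 21, 21, 21, 20], [21, 21, 20, 23, 25, 26, 20, 20, 22, 22, 22]]
B label ((440.1948547363281, -242.99391174316406), (21.323314666748047, 34.807823181152344), 73.30177307128906)
B sat ((439.32659912109375, -233.2255401611328), (52.977149963378906, 25.15119743347168), 8.008968353271484) 
C label ((473.0860595703125, -359.4480285644531), (20.763967514038086, 34.679718017578125), 49.333560943603516)
C sat ((473.3109130859375, -359.6285400390625), (28.724853515625, 53.72996520996094), 51.037357330322266) 
block ((511.3908996582031, -18.95203399658203), (84.99100494384766, 131.69923400878906), 5.546730995178223)
[[462.70001220703125, 42.5], [475.5, -88.5999984741211], [560.0999755859375, -80.4000015258789], [547.2999877929688, 50.70000076293945]]
nest L ((506.8044738769531, 14.926082611083984), (50.76966857910156, 32.661006927490234), 5.535898208618164)
nest R ((512.810791015625, -53.06599807739258), (50.314579010009766, 30.893159866333008), 5.060777187347412)
knob z80 ((481.838623046875, 237.78314208984375), (30.81903076171875, 22.214649200439453), 69.8189468383789)
```

Request:
{"fn": "step_arm", "kwargs": {
  "commands": [
    [[0.27,-0.985,0],[0,0,0.06],93],
    [[0.27,-0.985,0],[0,0,0.06],93],
    [[0.27,-0.985,0],[0,0,0.06],93],
    [[0.27,-0.985,0],[0,0,0.06],93],
    [[0.27,-0.985,0],[0,0,0.06],93]
  ]
}}

```text
time: 0.52
position: [278.1, 346.8, 404.5]
ee_rot: [[0.915, -0.0, 0.403], [-0.403, -0.0, 0.915], [-0.0, -1.0, -0.0]]
wrist_force: [0.7, 0.1, -0.2]
grip_width: 93.3
```

Request:
{"fn": "step_arm", "kwargs": {
  "commands": [
    [[0.27,-0.985,0],[0,0,0.06],93],
    [[0.27,-0.985,0],[0,0,0.06],93],
    [[0.27,-0.985,0],[0,0,0.06],93],
    [[0.27,-0.985,0],[0,0,0.06],93],
    [[0.27,-0.985,0],[0,0,0.06],93]
  ]
}}

```text
time: 0.93
position: [318.5, 199.1, 404.6]
ee_rot: [[0.927, -0.0, 0.374], [-0.374, -0.0, 0.927], [-0.0, -1.0, -0.0]]
wrist_force: [1.2, -0.3, 0.3]
grip_width: 93.2
```

Request:
{"fn": "step_arm", "kwargs": {
  "commands": [
    [[0.27,-0.985,0],[0,0,0.06],93],
    [[0.27,-0.985,0],[0,0,0.06],93],
    [[0.27,-0.985,0],[0,0,0.06],93],
    [[0.27,-0.985,0],[0,0,0.06],93],
    [[0.27,-0.985,0],[0,0,0.06],93]
  ]
}}

```text
time: 1.35
position: [359.0, 51.3, 404.7]
ee_rot: [[0.939, -0.0, 0.345], [-0.345, 0.0, 0.939], [-0.0, -1.0, 0.0]]
wrist_force: [0.8, 0.2, 0.3]
grip_width: 93.1
```

Request:
{"fn": "step_arm", "kwargs": {
  "commands": [
    [[0.27,-0.985,0],[0,0,0.06],93],
    [[0.27,-0.985,0],[0,0,0.06],93],
    [[0.27,-0.985,0],[0,0,0.06],93],
    [[0.27,-0.985,0],[0,0,0.06],93],
    [[0.27,-0.985,0],[0,0,0.06],93]
  ]
}}

```text
time: 1.77
position: [399.6, -96.6, 404.6]
ee_rot: [[0.949, -0.0, 0.316], [-0.316, 0.0, 0.949], [-0.0, -1.0, 0.0]]
wrist_force: [0.8, 0.3, 1.6]
grip_width: 93.3
```

Request:
{"fn": "step_arm", "kwargs": {
  "commands": [
    [[0.27,-0.985,0],[0,0,0.06],93],
    [[0.27,-0.985,0],[0,0,0.06],93],
    [[0.27,-0.985,0],[0,0,0.06],93],
    [[0.27,-0.985,0],[0,0,0.06],93],
    [[0.27,-0.985,0],[0,0,0.06],93]
  ]
}}

```text
time: 2.18
position: [440.2, -244.3, 404.5]
ee_rot: [[0.958, -0.0, 0.286], [-0.286, 0.0, 0.958], [-0.0, -1.0, 0.0]]
wrist_force: [0.1, 0.3, -0.6]
grip_width: 93.0
```

Request:
{"fn": "step_arm", "kwargs": {
  "commands": [
    [[0,0,-1],[0,0,0],93],
    [[0,0,-1],[0,0,0],93],
    [[0,0,-1],[0,0,0],93],
    [[0,0,-1],[0,0,0],93],
    [[0,0,0],[0,0,0],93]
  ]
}}

```text
time: 2.6
position: [438.8, -242.0, 280.0]
ee_rot: [[0.958, -0.007, 0.286], [-0.286, 0.005, 0.958], [-0.008, -1.0, 0.003]]
wrist_force: [-0.4, -0.0, -1.1]
grip_width: 92.8
```

Request:
{"fn": "step_arm", "kwargs": {
  "commands": [
    [[0,0,-0.9],[0,0,0],60],
    [[0,0,-0.9],[0,0,0],60],
    [[0,0,-0.8],[0,0,0],60],
    [[0,0,-0.22],[0,0,0],60],
    [[0,0,0],[0,0,0],50]
  ],
  "force": 15
}}

```text
time: 3.02
position: [440.1, -242.7, 199.9]
ee_rot: [[0.958, -0.002, 0.286], [-0.286, 0.001, 0.958], [-0.002, -1.0, 0.001]]
wrist_force: [0.4, 0.1, 0.8]
grip_width: 64.0
```

Request:
{"fn": "step_arm", "kwargs": {
  "commands": [
    [[0,0,0],[0,0,0],40],
    [[0,0,0],[0,0,0],30],
    [[0,0,0],[0,0,0],24],
    [[0,0,0],[0,0,0],24],
    [[0,0,0],[0,0,0],24]
  ]
}}

```text
time: 3.43
position: [440.3, -242.8, 200.9]
ee_rot: [[0.958, 0.001, 0.286], [-0.286, -0.001, 0.958], [0.001, -1.0, -0.0]]
wrist_force: [0.3, -0.6, 0.5]
grip_width: 30.8
```

Request:
{"fn": "step_arm", "kwargs": {
  "commands": [
    [[0,0,0],[0,0,0],24],
    [[0,0,0],[0,0,0],24],
    [[0,0,0],[0,0,0],60],
    [[0,0,0],[0,0,0],60],
    [[0,0,0],[0,0,0],60]
  ]
}}

```text
time: 3.85
position: [440.1, -242.7, 200.1]
ee_rot: [[0.958, -0.0, 0.286], [-0.286, 0.0, 0.958], [-0.0, -1.0, 0.0]]
wrist_force: [0.6, -0.3, 0.7]
grip_width: 43.3
```

Request:
{"fn": "step_arm", "kwargs": {
  "commands": [
    [[0,0,1],[0,0,0],60],
    [[0,0,1],[0,0,0],60],
    [[-0.2,-1,0],[0,0,0],60],
    [[-0.2,-1,0],[0,0,0],60],
    [[-0.2,-1,0],[0,0,0],60]
  ]
}}

```text
time: 4.27
position: [421.9, -333.7, 260.7]
ee_rot: [[0.959, 0.001, 0.285], [-0.285, -0.001, 0.959], [0.001, -1.0, -0.0]]
wrist_force: [0.1, -0.1, 0.9]
grip_width: 60.0
```

Request:
{"fn": "step_arm", "kwargs": {
  "commands": [
    [[-0.2,-1,0],[0,0,0],60],
    [[-0.2,-1,0],[0,0,0],60],
    [[0,0,0],[0,0,0],60]
  ]
}}

```text
time: 4.52
position: [409.0, -396.8, 260.3]
ee_rot: [[0.958, 0.001, 0.288], [-0.288, -0.002, 0.958], [0.002, -1.0, -0.002]]
wrist_force: [-0.7, -0.3, -0.6]
grip_width: 59.9
```

```bash
cat >> h.py <<'E'
F=4
def up(t,x0,y0,x1,y1): return cv2.resize(t[y0:y1,x0:x1],None,fx=F,fy=F,interpolation=cv2.INTER_CUBIC)
def wpts(p,x0,y0,z,n="top"): return onz(n,(np.array(p,float).reshape(-1,2)+.5)/F-.5+[x0,y0],z)[:,:2]
def comp(m,seed):
    _,l=cv2.connectedComponents(m.astype(np.uint8)); return (l==l[seed]).astype(np.uint8)
def rect(m,x0,y0,z,seed,n="top"):
    cn=max(cv2.findContours(comp(m,seed),cv2.RETR_EXTERNAL,cv2.CHAIN_APPROX_NONE)[0],key=cv2.contourArea)
    return cv2.minAreaRect(wpts(cn,x0,y0,z,n).astype(np.float32))
E
python3 - <<'E'
from h import *
t=optics.camera("top")[:,:,::-1].copy(); cv2.imwrite("pics/top1.png",t)
s=optics.camera("scene")[:,:,::-1].copy(); cv2.imwrite("pics/scene1.png",s)
t0=cv2.imread("pics/top0.png")
for nm,im in (("before",t0),("after",t)):
    for k,c in dict(A=(342,191),B=(343,229)).items():
        x0,y0=c[0]-16,c[1]-16; u=up(im,x0,y0,c[0]+17,c[1]+17)
        for th in (160,165): print(nm,k,rect(u[:,:,0]>th,x0,y0,30,(64,64)))
# bore in boss
x0,y0=262,216; u=up(t,x0,y0,280,238); g=cv2.cvtColor(u,cv2.COLOR_BGR2GRAY); print(g[::4,::4])
E
```

```text
before A ((554.3901977539062, -246.93878173828125), (21.082420349121094, 35.15813064575195), 75.9786148071289)
before A ((554.2616577148438, -246.95394897460938), (20.116167068481445, 33.960594177246094), 75.24602508544922)
before B ((440.2604064941406, -242.93838500976562), (21.890216827392578, 35.102394104003906), 73.1199951171875)
before B ((440.11407470703125, -242.89230346679688), (20.824668884277344, 33.97863006591797), 73.12291717529297)
after A ((541.3978271484375, -262.108154296875), (60.19688034057617, 79.93780517578125), 86.64873504638672)
after A ((554.3345336914062, -247.00901794433594), (22.507038116455078, 36.75421142578125), 75.54122161865234)
after B ((445.53753662109375, -240.9627685546875), (97.56661224365234, 86.90943145751953), 86.85348510742188)
after B ((450.9681396484375, -234.0423583984375), (84.40386199951172, 71.98472595214844), 89.31396484375)
[[ 58  57  54  53  53  58  66  67  64  57  54  53  53  53  53  54  54  57]
 [ 57  56  54  54  53  55  64  71  65  55  50  49  50  51  53  53  54  58]
 [ 55  53  50  50  51  53  59  64  64  62  64  67  69  70  68  64 
[... 734 characters left out ...]
176 176 176 177 177 187]
 [141 135 125 142 169 178 177 177 178 173 166 161 154 151 157 169 175 184]
 [133 131 121 124 144 152 143 138 134 128 124 122 118 124 145 167 176 186]
 [126 129 126 118 119 119 114 116 119 118 117 118 120 125 136 144 159 186]
 [126 128 131 129 124 118 115 117 121 121 122 123 129 133 135 139 162 193]
 [134 128 125 130 133 135 137 138 138 138 137 138 141 144 144 145 159 176]
 [149 143 140 142 144 144 146 147 145 143 140 136 134 129 126 124 127 131]
 [146 145 145 143 135 132 131 131 135 136 132 127 123 118 116 115 117 117]
 [141 141 141 139 136 134 133 132 134 134 132 130 126 123 120 131 145 147]
 [141 140 139 141 143 142 140 138 137 135 134 133 130 128 125 141 162 164]]
```

Run:
```python
from h import *
t=cv2.imread("pics/top1.png")
c=(343,229);x0,y0=c[0]-16,c[1]-16; u=up(t,x0,y0,c[0]+17,c[1]+17)
for th in (167,170,173,176): print(th,rect(u[:,:,0]>th,x0,y0,30,(64,64)))
w=onz("top",[[270.5,224.4]],66)[0]; print("bore",w)
x0,y0=258,212; u=up(t,x0,y0,284,242); g=cv2.cvtColor(u,cv2.COLOR_BGR2GRAY)
for th in (150,160): 
    r=rect(g>th,x0,y0,66,(52,40)); print("boss",r)
for yaw in (5.1,5.5):
    a=np.radians(yaw); ex=np.array([np.cos(a),np.sin(a)]); print(yaw,"centre from bore",w[:2]+60*ex)
# block edges: sample in top0: project predicted corners to compare in both cams
g=cv2.cvtColor(t,cv2.COLOR_BGR2GRAY)
for col in (254,263,275,283): print(col,list(zip(range(188,226),g[188:226,col].tolist())))
```

```text
167 ((450.9911804199219, -232.29367065429688), (80.912353515625, 71.98207092285156), 89.31884765625)
170 ((444.1976318359375, -245.53274536132812), (22.103384017944336, 26.080638885498047), 73.27980041503906)
173 ((444.44281005859375, -245.51344299316406), (20.994709014892578, 25.112043380737305), 72.0610580444336)
176 ((444.6396484375, -245.7204132080078), (20.712800979614258, 23.783153533935547), 74.0589599609375)
bore [451.1620235  -26.19293768  66.        ]
boss ((446.69403076171875, -34.918636322021484), (55.424598693847656, 40.31245422363281), 88.64791107177734)
boss ((447.0102844238281, -35.28398895263672), (54.70867919921875, 39.56876754760742), 88.6484603881836)
5.1 centre from bore [510.92448743 -20.85927987]
5.5 centre from bore [510.8857954  -20.44219253]
254 [(188, 175), (189, 157), (190, 179), (191, 179), (192, 151), (193, 77), (194, 56), (195, 55), (196, 56), (197, 54), (198, 67), (199, 95), (200, 99), (201, 98), (202, 97), (203, 99), (204, 99), (205, 98), (206, 96), (207, 96), (208, 98), (209, 100), (210, 97), (211, 97), (212, 99), (213, 99), (214, 99), (215, 106), (2
[... 728 characters left out ...]
204, 95), (205, 101), (206, 107), (207, 102), (208, 99), (209, 107), (210, 110), (211, 110), (212, 96), (213, 100), (214, 62), (215, 54), (216, 53), (217, 56), (218, 89), (219, 160), (220, 168), (221, 168), (222, 171), (223, 173), (224, 173), (225, 172)]
283 [(188, 149), (189, 115), (190, 65), (191, 55), (192, 55), (193, 56), (194, 53), (195, 58), (196, 74), (197, 67), (198, 81), (199, 84), (200, 105), (201, 113), (202, 113), (203, 127), (204, 120), (205, 111), (206, 113), (207, 121), (208, 132), (209, 136), (210, 136), (211, 142), (212, 113), (213, 76), (214, 61), (215, 62), (216, 61), (217, 67), (218, 120), (219, 144), (220, 147), (221, 146), (222, 147), (223, 148), (224, 149), (225, 160)]
```

Run:
```python
from h import *
t=cv2.imread("pics/top1.png"); s=cv2.imread("pics/scene1.png"); t0=cv2.imread("pics/top0.png")
im=np.zeros((600,800,3),np.uint8)
z=lambda a,f: cv2.resize(a,None,fx=f,fy=f,interpolation=cv2.INTER_CUBIC)
im[:300,:400]=z(t[185:245,325:405],5); im[300:,:400]=z(t0[185:245,325:405],5); im[:300,400:]=z(s[195:255,150:230],5)
im[300:,400:]=z(t[183:243,235:315],5)
cv2.imwrite("pics/crop2.png",im)
for n in (190,192.8): pass
p=[[254,192.8],[254,215.7],[254,220.7],[254,198.6],[275,190.2],[275,213.6],[275,196.2],[275,218.1]]
print(onz("top",p,40).round(1)[:,:2].tolist())
```

```text
[[547.1, 19.1], [479.5, 19.9], [464.9, 20.1], [529.8, 19.3], [554.3, -42.8], [485.0, -41.3], [536.4, -42.4], [471.8, -41.0]]
```

View pics/crop2.png

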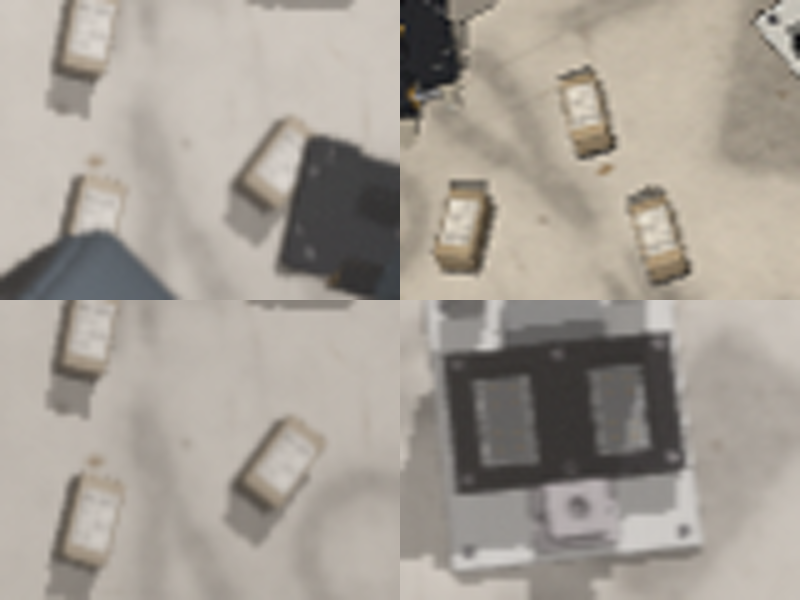

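The crop shows the elbow hiding part of relay B in the top view. The scene view sees all three relays clear, B at crop (585,108).

Run:
```python
from h import *
for nm in ("scene0","scene1"):
    t=cv2.imread(f"pics/{nm}.png")
    for k,P in dict(A=(554,-247,30),B=(440,-243,30),C=(473,-359,30)).items():
        c=proj("scene",[P])[0].round().astype(int); x0,y0=c[0]-14,c[1]-14; u=up(t,x0,y0,c[0]+15,c[1]+15)
        for th in (172,185,):
            r=rect(u[:,:,0]>th,x0,y0,30,(56,56),"scene"); 
            print(nm,k,c,th,np.round(r[0],1),np.round(r[1],1),round(r[2],1),"jaw",round(float(np.dot(r[0],[.286,.958])),2))
```

```text
scene0 A [200 241] 172 [ 552.7 -248.2] [101.8 114. ] 60.3 jaw -79.68
scene0 A [200 241] 185 [ 552.7 -248.2] [101.8 114. ] 60.3 jaw -79.68
scene0 B [186 216] 172 [ 439.7 -243.7] [105.4 123.6] 61.3 jaw -107.69
scene0 B [186 216] 185 [ 439.7 -243.7] [105.4 123.6] 61.3 jaw -107.69
scene0 C [161 239] 172 [ 471.7 -359.2] [102.5 119.9] 62.9 jaw -209.17
scene0 C [161 239] 185 [ 471.7 -359.2] [102.5 119.9] 62.9 jaw -209.17
scene1 A [200 241] 172 [ 551.1 -244.8] [18.5 25. ] 79.2 jaw -76.88
scene1 A [200 241] 185 [ 552.7 -248.2] [101.8 114. ] 60.3 jaw -79.68
scene1 B [186 216] 172 [ 438.1 -241.4] [17.4 27.7] 75.5 jaw -105.98
scene1 B [186 216] 185 [ 439.7 -243.7] [105.4 123.6] 61.3 jaw -107.69
scene1 C [161 239] 172 [ 471.2 -356.1] [17.5 26. ] 50.8 jaw -206.4
scene1 C [161 239] 185 [ 471.7 -359.2] [102.5 119.9] 62.9 jaw -209.17
```

Run:
```python
from h import *
for k,P in dict(A=(554,-247,30),B=(440,-243,30),C=(473,-359,30)).items():
  for nm in ("scene0","scene1"):
    t=cv2.imread(f"pics/{nm}.png")
    c=proj("scene",[P])[0].round().astype(int); x0,y0=c[0]-14,c[1]-14; u=up(t,x0,y0,c[0]+15,c[1]+15)
    for th in (150,158,165):
      for sd in ((56,56),(50,58)):
        if u[sd][0]>th:
            r=rect(u[:,:,0]>th,x0,y0,30,sd,"scene"); 
            print(nm,k,th,np.round(r[0],1),np.round(r[1],1),round(r[2],1),"jaw",round(float(np.dot(r[0],[.286,.958])),2)); break
```

```text
scene0 A 150 [ 554.3 -246.5] [21.1 33.2] 75.5 jaw -77.57
scene0 A 158 [ 554.3 -246. ] [19.5 32.2] 76.6 jaw -77.1
scene0 A 165 [ 551.1 -245.1] [18.2 24.5] 77.8 jaw -77.21
scene1 A 150 [ 552.7 -248.2] [101.8 114. ] 60.3 jaw -79.68
scene1 A 158 [ 554.6 -246. ] [21.2 33.5] 77.7 jaw -77.08
scene1 A 165 [ 554.4 -246.2] [19.8 32.5] 76.2 jaw -77.26
scene0 B 150 [ 440.5 -241.8] [20.1 33.3] 70.4 jaw -105.67
scene0 B 158 [ 440.5 -241.4] [18.5 32.8] 72.0 jaw -105.3
scene0 B 165 [ 437.2 -240.6] [17.6 25. ] 72.0 jaw -105.48
scene1 B 150 [ 439.7 -243.7] [105.4 123.6] 61.3 jaw -107.69
scene1 B 158 [ 440.3 -242.5] [20.1 33.7] 70.4 jaw -106.4
scene1 B 165 [ 440.4 -242.2] [18.4 33.2] 72.8 jaw -106.11
scene0 C 150 [ 473.4 -358.1] [19.5 33.3] 48.6 jaw -207.7
scene0 C 158 [ 473.4 -358.1] [18.5 32.5] 49.3 jaw -207.62
scene0 C 165 [ 470.8 -356. ] [17.  24.9] 48.9 jaw -206.41
scene1 C 150 [ 471.7 -359.2] [102.5 119.9] 62.9 jaw -209.17
scene1 C 158 [ 473.4 -358.2] [19.8 33.3] 48.6 jaw -207.82
scene1 C 165 [ 473.4 -358.1] [18.5 32.9] 48.9 jaw -207.69
```

Request:
{"fn": "step_arm", "kwargs": {
  "commands": [
    [[0.2,1,0],[0,0,0],60],
    [[0.2,1,0],[0,0,0],60],
    [[0.2,1,0],[0,0,0],60],
    [[0.2,1,0],[0,0,0],60],
    [[0.2,1,0],[0,0,0],60]
  ]
}}

```text
time: 5.03
position: [440.1, -240.2, 260.1]
ee_rot: [[0.959, -0.0, 0.285], [-0.285, 0.0, 0.959], [-0.001, -1.0, 0.0]]
wrist_force: [-0.2, -0.0, -0.4]
grip_width: 60.1
```

Request:
{"fn": "step_arm", "kwargs": {
  "commands": [
    [[0,0,0],[0,0,0],60],
    [[0,0,-1],[0,0,0],60],
    [[0,0,-1],[0,0,0],60],
    [[0,0,0],[0,0,0],30],
    [[0,0,0],[0,0,0],20]
  ],
  "force": 20
}}

```text
time: 5.45
position: [439.9, -242.1, 199.7]
ee_rot: [[0.959, -0.003, 0.285], [-0.285, 0.002, 0.959], [-0.003, -1.0, 0.001]]
wrist_force: [0.7, -0.1, 0.2]
grip_width: 51.4
```

Request:
{"fn": "step_arm", "kwargs": {
  "commands": [
    [[0,0,0],[0,0,0],20],
    [[0,0,0],[0,0,0],20],
    [[0,0,0],[0,0,0],20],
    [[0,0,0],[0,0,0],20],
    [[0,0,0.5],[0,0,0],20]
  ]
}}

```text
time: 5.87
position: [439.6, -242.5, 214.3]
ee_rot: [[0.958, -0.002, 0.286], [-0.286, 0.001, 0.958], [-0.002, -1.0, 0.001]]
wrist_force: [-0.2, 0.2, -1.0]
grip_width: 27.7
```

Request:
{"fn": "step_arm", "kwargs": {
  "commands": [
    [[0,0,1],[0,0,0],20],
    [[0,0,1],[0,0,0],20],
    [[0,0,1],[0,0,0],20],
    [[0,0,0.5],[0,0,0],20],
    [[0,0,0],[0,0,0],20]
  ]
}}

```text
time: 6.28
position: [440.6, -243.1, 323.9]
ee_rot: [[0.958, 0.005, 0.286], [-0.286, -0.004, 0.958], [0.006, -1.0, -0.002]]
wrist_force: [1.2, 0.4, -0.0]
grip_width: 28.0
```

Request:
{"fn": "step_arm", "kwargs": {
  "commands": [
    [[0.25,0.957,0],[0,0,0.405],20],
    [[0.25,0.957,0],[0,0,0.405],20],
    [[0.25,0.957,0],[0,0,0.405],20],
    [[0.25,0.957,0],[0,0,0.405],20],
    [[0.25,0.957,0],[0,0,0.405],20]
  ]
}}

```text
time: 6.7
position: [477.5, -97.8, 319.5]
ee_rot: [[0.997, -0.001, 0.076], [-0.076, 0.0, 0.997], [-0.001, -1.0, 0.0]]
wrist_force: [0.7, 0.1, -0.1]
grip_width: 27.6
```

Request:
{"fn": "step_arm", "kwargs": {
  "commands": [
    [[0.25,0.957,0],[0,0,0.405],20],
    [[0.25,0.957,0],[0,0,0.405],20],
    [[0.25,0.957,0],[0,0,0.405],20],
    [[0.25,0.957,0],[0,0,0.405],20],
    [[0,0,0],[0,0,0],20]
  ]
}}

```text
time: 7.12
position: [508.0, 19.1, 319.4]
ee_rot: [[0.995, -0.0, -0.097], [0.097, 0.001, 0.995], [-0.0, -1.0, 0.001]]
wrist_force: [-0.1, 0.2, -1.1]
grip_width: 28.1
```

Request:
{"fn": "step_arm", "kwargs": {
  "commands": [
    [[0,0,-1],[0,0,0],20],
    [[0,0,-0.8],[0,0,0],20],
    [[0,0,0],[0,0,0],20],
    [[0,0,0],[0,0,0],20]
  ]
}}

```text
time: 7.45
position: [507.2, 15.3, 265.4]
ee_rot: [[0.996, -0.003, -0.091], [0.091, 0.0, 0.996], [-0.003, -1.0, 0.0]]
wrist_force: [0.2, -1.0, 0.5]
grip_width: 28.2
```

Run:
```python
from h import *
for n in("top","scene"): cv2.imwrite(f"pics/{n}2.png",optics.camera(n)[:,:,::-1])
t=cv2.imread("pics/top2.png"); s=cv2.imread("pics/scene2.png")
z=lambda a,f: cv2.resize(a,None,fx=f,fy=f,interpolation=cv2.INTER_CUBIC)
im=np.zeros((400,800,3),np.uint8); im[:,:400]=z(t[170:250,230:310],5); im[:,400:]=z(s[165:245,210:290],5)
cv2.imwrite("pics/crop3.png",im); st=ctrl.sense(); print(st['position'],st['ee_rot'].round(3).tolist(),st['time'])
```

```text
[507.89584824  15.29018342 267.10405003] [[0.996, 0.001, -0.091], [0.091, -0.0, 0.996], [0.001, -1.0, -0.0]] 7.55
```

View pics/crop3.png

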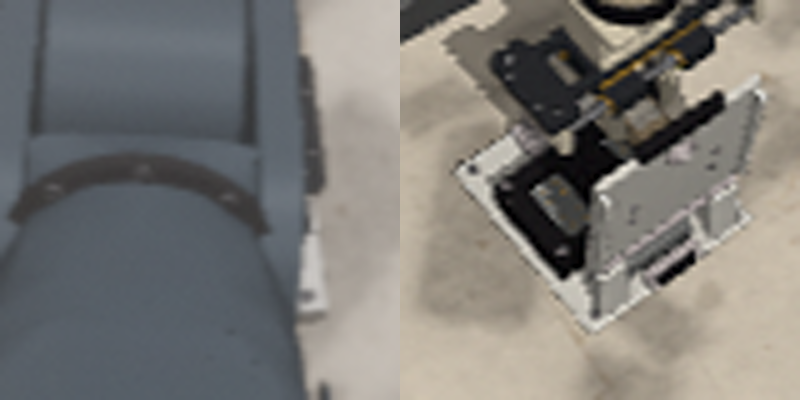

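Request:
{"fn": "step_arm", "kwargs": {
  "commands": [
    [[0,0,-0.5],[0,0,0],20],
    [[0,0,-0.25],[0,0,0],20],
    [[0,0,-0.1],[0,0,0],20],
    [[0,0,0],[0,0,0],20]
  ]
}}

```text
time: 7.88
position: [507.6, 15.5, 240.7]
ee_rot: [[0.996, -0.0, -0.092], [0.092, 0.0, 0.996], [-0.0, -1.0, 0.0]]
wrist_force: [-1.1, 0.2, 0.1]
grip_width: 27.9
```

Request:
{"fn": "step_arm", "kwargs": {
  "commands": [
    [[0,0,-0.05],[0,0,0],20],
    [[0,0,-0.05],[0,0,0],20],
    [[0,0,0],[0,0,0],20],
    [[0,0,0],[0,0,0],20]
  ]
}}

```text
time: 8.22
position: [507.7, 15.6, 237.9]
ee_rot: [[0.996, 0.0, -0.092], [0.092, -0.0, 0.996], [0.0, -1.0, -0.0]]
wrist_force: [-0.2, 0.8, -1.6]
grip_width: 27.8
```

Request:
{"fn": "step_arm", "kwargs": {
  "commands": [
    [[0,0,-0.08],[0,0,0],20],
    [[0,0,-0.07],[0,0,0],20],
    [[0,0,-0.05],[0,0,0],20],
    [[0,0,0],[0,0,0],20],
    [[0,0,0],[0,0,0],20]
  ]
}}

```text
time: 8.63
position: [507.6, 15.6, 231.5]
ee_rot: [[0.996, -0.0, -0.092], [0.092, -0.0, 0.996], [-0.0, -1.0, 0.0]]
wrist_force: [-0.4, -0.3, -0.5]
grip_width: 27.9
```

Request:
{"fn": "step_arm", "kwargs": {
  "commands": [
    [[0,0,0],[0,0,0],45],
    [[0,0,0],[0,0,0],45],
    [[0,0,0.3],[0,0,0],45],
    [[0,0,0.7],[0,0,0],45],
    [[0,0,1],[0,0,0],45]
  ]
}}

```text
time: 9.05
position: [507.1, 15.7, 291.4]
ee_rot: [[0.996, -0.004, -0.092], [0.092, 0.0, 0.996], [-0.004, -1.0, 0.001]]
wrist_force: [0.2, -0.7, -0.2]
grip_width: 44.7
```

Request:
{"fn": "step_arm", "kwargs": {
  "commands": [
    [[0,0,1],[0,0,0],45],
    [[0,0,1],[0,0,0],45],
    [[0,0,1],[0,0,0],45],
    [[0.173,-0.969,0],[0,0,-0.368],60],
    [[0.173,-0.969,0],[0,0,-0.368],60]
  ]
}}

```text
time: 9.47
position: [518.0, -42.4, 384.5]
ee_rot: [[1.0, 0.004, -0.016], [0.016, -0.001, 1.0], [0.004, -1.0, -0.001]]
wrist_force: [0.8, 0.3, 0.3]
grip_width: 54.1
```

Request:
{"fn": "step_arm", "kwargs": {
  "commands": [
    [[0.173,-0.969,0],[0,0,-0.368],60],
    [[0.173,-0.969,0],[0,0,-0.368],60],
    [[0.173,-0.969,0],[0,0,-0.368],60],
    [[0.173,-0.969,0],[0,0,-0.368],60],
    [[0.173,-0.969,0],[0,0,-0.368],60]
  ]
}}

```text
time: 9.88
position: [543.8, -189.3, 382.5]
ee_rot: [[0.984, 0.0, 0.179], [-0.179, -0.0, 0.984], [0.001, -1.0, -0.0]]
wrist_force: [0.1, -0.0, 0.2]
grip_width: 59.9
```

Request:
{"fn": "step_arm", "kwargs": {
  "commands": [
    [[0.173,-0.969,0],[0,0,-0.368],60],
    [[0.173,-0.969,0],[0,0,-0.368],60],
    [[0,0,-1],[0,0,0],60],
    [[0,0,-1],[0,0,0],60],
    [[0,0,0],[0,0,0],60]
  ]
}}

```text
time: 10.3
position: [553.0, -245.9, 317.2]
ee_rot: [[0.967, -0.007, 0.253], [-0.253, 0.004, 0.967], [-0.008, -1.0, 0.002]]
wrist_force: [-0.2, 0.2, -0.6]
grip_width: 60.2
```

Run:
```python
from h import *
for n in("top","scene"): cv2.imwrite(f"pics/{n}3.png",optics.camera(n)[:,:,::-1])
t=cv2.imread("pics/top3.png"); s=cv2.imread("pics/scene3.png")
z=lambda a,f: cv2.resize(a,None,fx=f,fy=f,interpolation=cv2.INTER_CUBIC)
im=np.zeros((400,800,3),np.uint8); im[:,:400]=z(t[170:250,230:310],5); im[:,400:]=z(s[165:245,210:290],5)
cv2.imwrite("pics/crop4.png",im); st=ctrl.sense(); print(st['position'],st['ee_rot'].round(3).tolist(),st['time'])
```

```text
[ 554.32263884 -245.88862545  322.16782071] [[0.968, -0.001, 0.252], [-0.252, 0.001, 0.968], [-0.001, -1.0, 0.0]] 10.4
```

View pics/crop4.png

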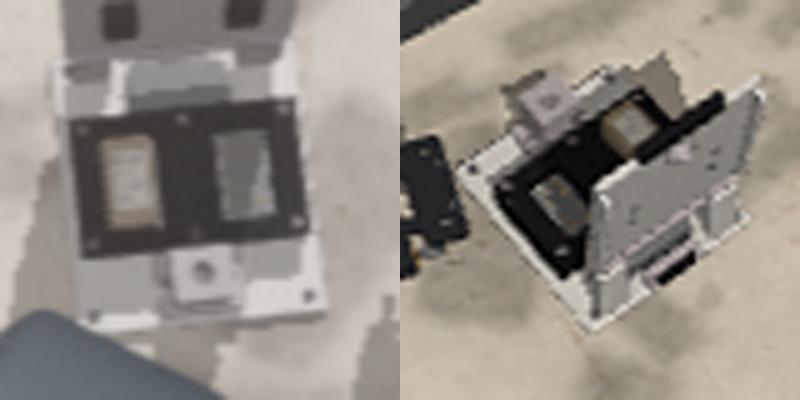

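The left relay sits upright in its nest (crop (130,180)); the right nest is still empty.

Request:
{"fn": "step_arm", "kwargs": {
  "commands": [
    [[0,0,-1],[0,0,0],60],
    [[0,0,-1],[0,0,0],60],
    [[0,0,-1],[0,0,0],60],
    [[0,0,-0.8],[0,0,0],60],
    [[0,0,-0.25],[0,0,0],60]
  ]
}}

```text
time: 10.82
position: [554.3, -245.6, 199.2]
ee_rot: [[0.968, -0.001, 0.252], [-0.252, 0.001, 0.968], [-0.002, -1.0, 0.0]]
wrist_force: [-0.7, 0.4, -0.4]
grip_width: 59.8
```

Request:
{"fn": "step_arm", "kwargs": {
  "commands": [
    [[0,0,0],[0,0,0],40],
    [[0,0,0],[0,0,0],30],
    [[0,0,0],[0,0,0],20],
    [[0,0,0],[0,0,0],20],
    [[0,0,0],[0,0,0],20]
  ]
}}

```text
time: 11.23
position: [554.7, -246.1, 201.6]
ee_rot: [[0.968, 0.002, 0.252], [-0.252, -0.001, 0.968], [0.002, -1.0, -0.001]]
wrist_force: [-0.4, 0.3, 0.0]
grip_width: 31.1
```

Request:
{"fn": "step_arm", "kwargs": {
  "commands": [
    [[0,0,0],[0,0,0],20],
    [[0,0,0],[0,0,0],20],
    [[0,0,0.5],[0,0,0],20],
    [[0,0,0.8],[0,0,0],20],
    [[0,0,1],[0,0,0],20]
  ]
}}

```text
time: 11.65
position: [553.9, -245.8, 268.8]
ee_rot: [[0.968, -0.003, 0.252], [-0.252, 0.001, 0.968], [-0.003, -1.0, 0.001]]
wrist_force: [0.5, -0.6, -1.0]
grip_width: 27.9
```

Request:
{"fn": "step_arm", "kwargs": {
  "commands": [
    [[0,0,1],[0,0,0],20],
    [[0,0,0.7],[0,0,0],20],
    [[0,0,0],[0,0,0],20],
    [[0,0,0],[0,0,0],20]
  ]
}}

```text
time: 11.98
position: [554.3, -246.0, 321.2]
ee_rot: [[0.968, 0.002, 0.252], [-0.252, -0.001, 0.968], [0.002, -1.0, -0.001]]
wrist_force: [-0.1, -0.7, -0.7]
grip_width: 28.0
```

Request:
{"fn": "step_arm", "kwargs": {
  "commands": [
    [[-0.192,0.923,0],[0,0,0.473],20],
    [[-0.192,0.923,0],[0,0,0.473],20],
    [[-0.192,0.923,0],[0,0,0.473],20],
    [[-0.192,0.923,0],[0,0,0.473],20],
    [[-0.192,0.923,0],[0,0,0.473],20]
  ]
}}

```text
time: 12.4
position: [524.7, -106.3, 318.6]
ee_rot: [[1.0, -0.002, 0.005], [-0.005, 0.001, 1.0], [-0.002, -1.0, 0.001]]
wrist_force: [0.7, -0.3, 0.1]
grip_width: 28.1
```

Request:
{"fn": "step_arm", "kwargs": {
  "commands": [
    [[-0.192,0.923,0],[0,0,0.473],20],
    [[-0.192,0.923,0],[0,0,0.473],20],
    [[0,0,0],[0,0,0],20],
    [[0,0,-0.8],[0,0,0],20],
    [[0,0,-0.8],[0,0,0],20]
  ]
}}

```text
time: 12.82
position: [514.0, -51.9, 271.4]
ee_rot: [[0.996, 0.001, -0.092], [0.092, -0.0, 0.996], [0.001, -1.0, -0.0]]
wrist_force: [0.5, -0.3, -2.0]
grip_width: 28.0
```

Request:
{"fn": "step_arm", "kwargs": {
  "commands": [
    [[0,0,-0.7],[0,0,0],20],
    [[0,0,-0.25],[0,0,0],20],
    [[0,0,-0.08],[0,0,0],20],
    [[0,0,0],[0,0,0],20],
    [[0,0,0],[0,0,0],20]
  ]
}}

```text
time: 13.23
position: [514.2, -52.3, 241.8]
ee_rot: [[0.996, 0.001, -0.091], [0.091, -0.0, 0.996], [0.001, -1.0, -0.0]]
wrist_force: [0.2, -0.0, -0.1]
grip_width: 27.8
```

Request:
{"fn": "step_arm", "kwargs": {
  "commands": [
    [[0,0,-0.05],[0,0,0],20],
    [[0,0,-0.05],[0,0,0],20],
    [[0,0,0],[0,0,0],20],
    [[0,0,0],[0,0,0],20]
  ]
}}

```text
time: 13.57
position: [514.2, -52.2, 238.5]
ee_rot: [[0.996, 0.001, -0.092], [0.092, -0.0, 0.996], [0.001, -1.0, -0.0]]
wrist_force: [0.6, -1.1, -0.1]
grip_width: 27.6
```

Request:
{"fn": "step_arm", "kwargs": {
  "commands": [
    [[0,0,-0.08],[0,0,0],20],
    [[0,0,-0.08],[0,0,0],20],
    [[0,0,-0.06],[0,0,0],20],
    [[0,0,0],[0,0,0],20],
    [[0,0,0],[0,0,0],20]
  ]
}}

```text
time: 13.98
position: [514.1, -52.2, 231.6]
ee_rot: [[0.996, 0.0, -0.092], [0.092, -0.0, 0.996], [0.0, -1.0, -0.0]]
wrist_force: [1.7, 0.5, -0.6]
grip_width: 27.8
```

Request:
{"fn": "step_arm", "kwargs": {
  "commands": [
    [[0,0,0],[0,0,0],45],
    [[0,0,0],[0,0,0],45],
    [[0,0,0.4],[0,0,0],45],
    [[0,0,0.8],[0,0,0],45],
    [[0,0,1],[0,0,0],45]
  ]
}}

```text
time: 14.4
position: [513.3, -52.1, 296.9]
ee_rot: [[0.996, -0.004, -0.092], [0.092, 0.001, 0.996], [-0.004, -1.0, 0.001]]
wrist_force: [0.0, -0.4, 1.1]
grip_width: 44.5
```

Request:
{"fn": "step_arm", "kwargs": {
  "commands": [
    [[0,0,1],[0,0,0],45],
    [[0,0,1],[0,0,0],0],
    [[0,0,1],[0,0,0],0],
    [[0,0,1],[0,0,0],0],
    [[0,0,1],[0,0,0],0]
  ]
}}

```text
time: 14.82
position: [513.5, -52.1, 449.1]
ee_rot: [[0.996, -0.001, -0.092], [0.092, 0.0, 0.996], [-0.001, -1.0, 0.0]]
wrist_force: [0.0, 0.7, -0.1]
grip_width: 22.9
```

Request:
{"fn": "step_arm", "kwargs": {
  "commands": [
    [[0.888,0.468,0],[0,0,0],0],
    [[0.888,0.468,0],[0,0,0],0],
    [[0.888,0.468,0],[0,0,0],0],
    [[0.888,0.468,0],[0,0,0],0],
    [[0.888,0.468,0],[0,0,0],0]
  ]
}}

```text
time: 15.23
position: [648.1, 18.9, 447.4]
ee_rot: [[0.996, -0.001, -0.092], [0.092, -0.0, 0.996], [-0.001, -1.0, 0.0]]
wrist_force: [-0.8, -0.3, 0.0]
grip_width: 0.5
```

Request:
{"fn": "step_arm", "kwargs": {
  "commands": [
    [[0.888,0.468,0],[0,0,0],0],
    [[0,0,0],[0,0,0],0],
    [[0,0,0],[0,0,0],0]
  ]
}}

```text
time: 15.48
position: [674.3, 32.7, 446.3]
ee_rot: [[0.996, -0.002, -0.093], [0.093, -0.0, 0.996], [-0.002, -1.0, 0.0]]
wrist_force: [-0.3, 0.6, -1.1]
grip_width: 0.4
```

Run:
```python
from h import *
for n in("top","scene"): cv2.imwrite(f"pics/{n}4.png",optics.camera(n)[:,:,::-1])
t=cv2.imread("pics/top4.png"); s=cv2.imread("pics/scene4.png")
z=lambda a,f: cv2.resize(a,None,fx=f,fy=f,interpolation=cv2.INTER_CUBIC)
im=np.zeros((400,800,3),np.uint8); im[:,:400]=z(t[120:220,220:320],4); im[:,400:]=z(s[140:240,210:310],4)
cv2.imwrite("pics/crop5.png",im); st=ctrl.sense(); print(st['position'],st['ee_rot'].round(3).tolist(),st['time'])
```

```text
[673.36747152  31.80512597 447.27572947] [[0.996, -0.001, -0.092], [0.092, -0.0, 0.996], [-0.001, -1.0, -0.0]] 15.5833
```

View pics/crop5.png

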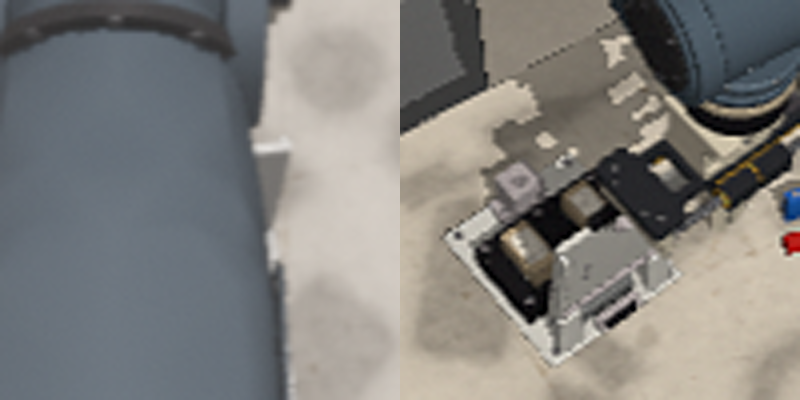

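Both relays stand level in their nests (scene crop (525,250) and (585,200)), and the lid still leans back. Next I swing the lid.

Request:
{"fn": "step_arm", "kwargs": {
  "commands": [
    [[0,0,-0.8],[0,0,0],0],
    [[0,0,-0.8],[0,0,0],0],
    [[0,0,-0.6],[0,0,0],0],
    [[0,0,0],[0,0,0],0]
  ]
}}

```text
time: 15.92
position: [672.5, 31.5, 378.2]
ee_rot: [[0.996, -0.006, -0.091], [0.091, 0.0, 0.996], [-0.006, -1.0, 0.001]]
wrist_force: [-0.1, 0.1, -0.6]
grip_width: 0.9
```

Request:
{"fn": "step_arm", "kwargs": {
  "commands": [
    [[-0.5,-0.046,0],[0,0,0],0],
    [[-0.5,-0.046,0],[0,0,0],0],
    [[-0.4,-0.037,0],[0,0,0],0],
    [[-0.4,-0.037,0],[0,0,0],0],
    [[-0.3,-0.028,0],[0,0,0],0]
  ]
}}

```text
time: 16.33
position: [609.8, 25.8, 383.6]
ee_rot: [[0.996, 0.002, -0.091], [0.091, -0.0, 0.996], [0.002, -1.0, -0.0]]
wrist_force: [2.7, 0.5, 2.0]
grip_width: 0.7
```

Request:
{"fn": "step_arm", "kwargs": {
  "commands": [
    [[-0.4,-0.037,0],[0,0,0],0],
    [[-0.4,-0.037,0],[0,0,0],0]
  ]
}}

```text
time: 16.5
position: [586.2, 23.6, 383.7]
ee_rot: [[0.996, 0.003, -0.091], [0.091, -0.0, 0.996], [0.003, -1.0, -0.0]]
wrist_force: [1.7, -0.8, 0.2]
grip_width: 0.6
```

Request:
{"fn": "step_arm", "kwargs": {
  "commands": [
    [[-0.51,-0.047,0],[0,0,0],0],
    [[-0.51,-0.047,0],[0,0,0],0],
    [[-0.526,-0.049,-0.205],[0,0,0],0],
    [[-0.526,-0.049,-0.205],[0,0,0],0],
    [[-0.455,-0.042,-0.335],[0,0,0],0]
  ]
}}

```text
time: 16.92
position: [510.1, 16.6, 361.5]
ee_rot: [[0.996, 0.004, -0.091], [0.091, -0.0, 0.996], [0.004, -1.0, -0.001]]
wrist_force: [0.6, 0.2, 2.0]
grip_width: 0.2
```

Request:
{"fn": "step_arm", "kwargs": {
  "commands": [
    [[-0.455,-0.042,-0.335],[0,0,0],0],
    [[-0.354,-0.033,-0.44],[0,0,0],0],
    [[-0.354,-0.033,-0.44],[0,0,0],0],
    [[-0.193,-0.018,-0.41],[0,0,0],0]
  ]
}}

```text
time: 17.25
position: [469.3, 12.8, 311.6]
ee_rot: [[0.996, 0.002, -0.091], [0.091, -0.0, 0.996], [0.002, -1.0, -0.0]]
wrist_force: [0.3, -0.6, 0.7]
grip_width: 0.5
```

Run:
```python
from h import *
for n in("top","scene"): cv2.imwrite(f"pics/{n}5.png",optics.camera(n)[:,:,::-1])
t=cv2.imread("pics/top5.png"); s=cv2.imread("pics/scene5.png")
z=lambda a,f: cv2.resize(a,None,fx=f,fy=f,interpolation=cv2.INTER_CUBIC)
im=np.zeros((400,800,3),np.uint8); im[:,:400]=z(t[140:240,220:320],4); im[:,400:]=z(s[140:240,210:310],4)
cv2.imwrite("pics/crop6.png",im); st=ctrl.sense(); print(st['position'],st['wrist_force'],st['time'])
```

```text
[469.2817283   12.93183989 310.58618279] [-0.33686431 -0.6348177  -0.0395581 ] 17.35
```

View pics/crop6.png

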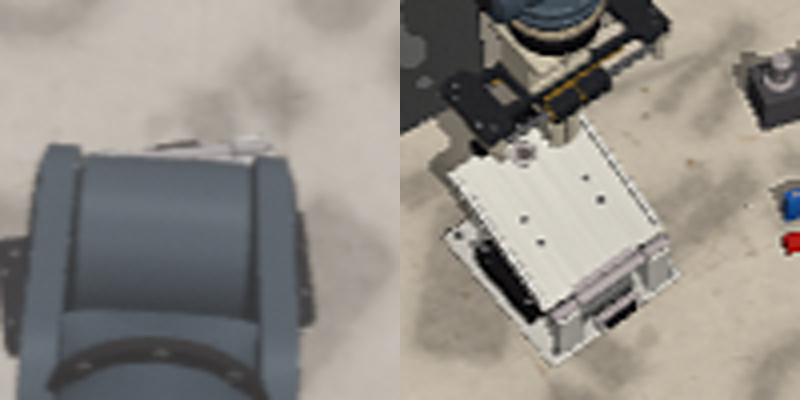

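The lid is past upright, about 20° from shut, with the fingertip on its outer face near (565,130) in the crop.

Request:
{"fn": "step_arm", "kwargs": {
  "commands": [
    [[-0.193,-0.018,-0.41],[0,0,0],0],
    [[-0.093,-0.009,-0.367],[0,0,0],0],
    [[-0.093,-0.009,-0.367],[0,0,0],0],
    [[0,0,-0.15],[0,0,0],0],
    [[0,0,0],[0,0,0],0]
  ]
}}

```text
time: 17.77
position: [459.3, 12.0, 272.1]
ee_rot: [[0.996, 0.0, -0.091], [0.091, -0.0, 0.996], [0.0, -1.0, -0.0]]
wrist_force: [-0.2, -0.2, -0.0]
grip_width: 0.3
```

Request:
{"fn": "step_arm", "kwargs": {
  "commands": [
    [[0,0,-0.08],[0,0,0],0],
    [[0,0,-0.06],[0,0,0],0],
    [[0,0,0],[0,0,0],0],
    [[0,0,0],[0,0,0],0]
  ]
}}

```text
time: 18.1
position: [459.2, 12.2, 267.8]
ee_rot: [[0.996, 0.0, -0.092], [0.092, -0.0, 0.996], [0.0, -1.0, -0.0]]
wrist_force: [0.9, -0.2, 1.0]
grip_width: 0.5
```

Request:
{"fn": "step_arm", "kwargs": {
  "commands": [
    [[0,0,-0.05],[0,0,0],0],
    [[0,0,-0.05],[0,0,0],0],
    [[0,0,0],[0,0,0],0],
    [[0,0,0],[0,0,0],0]
  ]
}}

```text
time: 18.43
position: [459.1, 12.2, 264.6]
ee_rot: [[0.996, 0.0, -0.092], [0.092, -0.0, 0.996], [0.0, -1.0, -0.0]]
wrist_force: [0.1, -0.4, 2.8]
grip_width: 0.3
```

Request:
{"fn": "step_arm", "kwargs": {
  "commands": [
    [[0,0,-0.05],[0,0,0],0],
    [[0,0,-0.05],[0,0,0],0],
    [[0,0,0],[0,0,0],0],
    [[0,0,0],[0,0,0],0]
  ]
}}

```text
time: 18.77
position: [459.0, 12.1, 261.4]
ee_rot: [[0.996, -0.0, -0.092], [0.092, -0.0, 0.996], [-0.0, -1.0, -0.0]]
wrist_force: [-0.1, -0.3, 1.9]
grip_width: 0.9
```

Request:
{"fn": "step_arm", "kwargs": {
  "commands": [
    [[0,0,0.5],[0,0,0],0],
    [[0,0,1],[0,0,0],30],
    [[0,0,1],[0,0,0],50],
    [[0,0,1],[0,0,0],60],
    [[0,0,0.5],[0,0,0],60]
  ]
}}

```text
time: 19.18
position: [459.2, 12.2, 384.5]
ee_rot: [[0.996, 0.003, -0.092], [0.092, -0.0, 0.996], [0.003, -1.0, -0.001]]
wrist_force: [0.4, 0.3, 0.7]
grip_width: 22.7
```

Request:
{"fn": "step_arm", "kwargs": {
  "commands": [
    [[-0.6,0.8,0],[0,0,0],60],
    [[-0.6,0.8,0],[0,0,0],60],
    [[-0.6,0.8,0],[0,0,0],60],
    [[-0.6,0.8,0],[0,0,0],60],
    [[0,0,0],[0,0,0],60]
  ]
}}

```text
time: 19.6
position: [384.5, 110.5, 381.2]
ee_rot: [[0.996, -0.002, -0.094], [0.094, 0.001, 0.996], [-0.001, -1.0, 0.001]]
wrist_force: [-0.4, 0.3, -0.8]
grip_width: 55.9
```

Run:
```python
from h import *
for n in("top","scene"): cv2.imwrite(f"pics/{n}6.png",optics.camera(n)[:,:,::-1])
t0=cv2.imread("pics/top0.png");t=cv2.imread("pics/top6.png"); s=cv2.imread("pics/scene6.png")
z=lambda a,f: cv2.resize(a,None,fx=f,fy=f,interpolation=cv2.INTER_CUBIC)
im=np.zeros((600,800,3),np.uint8)
ts,ss=(176,215),proj("scene",[(482,238,70)])[0].round().astype(int); print("scene pin about",ss)
im[:300,:300]=z(t0[ts[1]-15:ts[1]+15,ts[0]-15:ts[0]+15],10); im[:300,300:600]=z(s[ss[1]-15:ss[1]+15,ss[0]-15:ss[0]+15],10)
im[300:,:400]=z(t[160:235,220:320],4); im[300:,400:]=z(s[150:225,210:310],4)
cv2.imwrite("pics/crop7.png",im); st=ctrl.sense(); print(st['position'],st['wrist_force'],st['time'])
```

```text
scene pin about [303 157]
[386.71744218 108.63077981 381.54680925] [ 0.85267706 -0.36745192  0.43468757] 19.7
```

View pics/crop7.png

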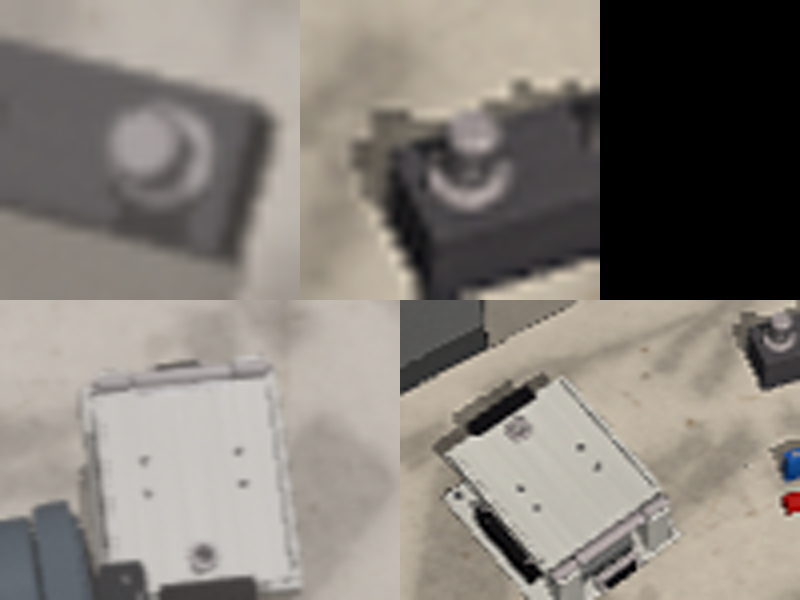

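The crops show the lid down over the relays with its bush at top px (270.4,223.4) and scene px (239.1,181.6). The pin knob top is at top px (174.8,214.1) and scene px (304.9,154.6).

Run:
```python
from h import *
def tri(a,b):
    (o1,v1),(o2,v2)=ray("top",[a]),ray("scene",[b]); v1=v1[0]/np.linalg.norm(v1[0]);v2=v2[0]/np.linalg.norm(v2[0])
    k=np.linalg.lstsq(np.c_[v1,-v2],o2-o1,rcond=None)[0]; p,q=o1+k[0]*v1,o2+k[1]*v2; return ((p+q)/2).round(1),np.linalg.norm(p-q).round(1)
print("knob top",tri((174.75,214.05),(304.85,154.55)),onz("top",[(174.75,214.05)],80)[0].round(1),onz("scene",[(304.85,154.55)],80)[0].round(1))
print("collar z51",onz("top",[(176.75,215.05)],51)[0].round(1),onz("scene",[(304.55,159)],51)[0].round(1))
t0=cv2.imread("pics/top0.png");
for n,im,c,z in (("top",t0,(175,214),80),("scene",cv2.imread("pics/scene6.png"),(305,154),80)):
    x0,y0=c[0]-8,c[1]-8; u=up(im,x0,y0,c[0]+9,c[1]+9); g=cv2.cvtColor(u,cv2.COLOR_BGR2GRAY)
    print(n,g[10:60:4,14:60:4].tolist())
print("bush z83",tri((270.4,223.4),(239.1,181.6)),onz("top",[(270.4,223.4)],84)[0].round(1),onz("scene",[(239.1,181.6)],84)[0].round(1))
for n,c in (("top",(270,223)),("scene",(239,181))):
    im=cv2.imread(f"pics/{n}6.png"); g=cv2.cvtColor(im,cv2.COLOR_BGR2GRAY); print(n,g[c[1]-6:c[1]+7,c[0]-6:c[0]+7])
```

```text
knob top (array([482.1, 245.3,  78.1]), np.float64(2.3)) [481.3 243.9  80. ] [483.4 245.5  80. ]
collar z51 [482.  243.3  51. ] [484.2 246.5  51. ]
top [[97, 97, 96, 96, 96, 97, 101, 107, 114, 124, 136, 154], [96, 96, 97, 97, 99, 100, 104, 105, 101, 99, 100, 104], [97, 96, 100, 105, 109, 120, 124, 127, 120, 112, 102, 96], [96, 100, 113, 133, 142, 153, 141, 134, 142, 144, 126, 105], [99, 105, 130, 157, 161, 161, 158, 146, 134, 149, 157, 129], [100, 113, 145, 161, 161, 160, 160, 152, 131, 122, 156, 144], [99, 114, 145, 159, 160, 161, 160, 152, 124, 100, 135, 148], [98, 110, 136, 157, 160, 160, 157, 142, 109, 97, 134, 145], [98, 104, 121, 138, 153, 151, 141, 115, 93, 112, 148, 143], [97, 99, 104, 107, 119, 116, 103, 89, 91, 124, 155, 134], [96, 92, 89, 108, 106, 93, 91, 94, 109, 132, 138, 110], [95, 92, 85, 96, 107, 112, 115, 116, 115, 112, 105, 91], [96, 96, 89, 77, 83, 96, 102, 101, 93, 84, 88, 97]]
scene [[164, 170, 177, 180, 179, 181, 183, 185, 184, 183, 184, 184], [168, 170, 173, 178, 180, 183, 183, 183, 184, 180, 179, 188], [170, 171, 172, 175, 179, 181, 183, 186, 185, 122, 113, 1
[... 1402 characters left out ...]
17  22  20  23  13  10  88 179 196 193]
 [ 29  19  19  18  21  19  13  48 137 191 195 191 191]
 [ 18  18  19  18  15   9  91 186 204 199 193 191 189]
 [ 22  19  19  12  32 133 191 201 197 197 195 193 191]
 [ 20  15  10  94 192 153 119 112 176 196 195 194 193]
 [ 11  29 133 194 163 152 146 149 156 186 194 195 193]
 [ 90 181 202 136 130 124 149 139 141 145 182 194 194]
 [190 199 196 151 111 135 149 106 119 141 180 193 194]
 [198 194 196 142 142 132 108 110 157 162 182 190 191]
 [191 193 193 196 149 135 159 159 149 183 192 189 189]
 [191 193 193 193 194 167 163 189 197 197 194 190 188]
 [189 190 192 193 192 192 190 191 194 194 195 193 189]
 [192 189 190 193 192 192 190 188 191 192 193 195 193]]
```

Request:
{"fn": "step_arm", "kwargs": {
  "commands": [
    [[0.635,0.911,0],[0,0,0],44],
    [[0.635,0.911,0],[0,0,0],44],
    [[0.635,0.911,0],[0,0,0],44],
    [[0.635,0.911,0],[0,0,0],44],
    [[0.635,0.911,0],[0,0,0],44]
  ]
}}

```text
time: 20.12
position: [484.0, 245.4, 381.1]
ee_rot: [[0.996, 0.0, -0.091], [0.091, -0.0, 0.996], [-0.0, -1.0, -0.0]]
wrist_force: [1.0, -0.6, -0.1]
grip_width: 44.3
```

Request:
{"fn": "step_arm", "kwargs": {
  "commands": [
    [[0,0,-0.8],[0,0,0],44],
    [[0,0,-1],[0,0,0],44],
    [[0,0,-0.2],[0,0,0],44],
    [[0,0,0],[0,0,0],44]
  ]
}}

```text
time: 20.45
position: [482.5, 244.0, 319.7]
ee_rot: [[0.996, -0.004, -0.091], [0.091, -0.002, 0.996], [-0.004, -1.0, -0.001]]
wrist_force: [-0.9, -0.4, 0.0]
grip_width: 44.2
```

Run:
```python
from h import *
for n in("top","scene"): cv2.imwrite(f"pics/{n}7.png",optics.camera(n)[:,:,::-1])
t=cv2.imread("pics/top7.png"); s=cv2.imread("pics/scene7.png")
z=lambda a,f: cv2.resize(a,None,fx=f,fy=f,interpolation=cv2.INTER_CUBIC)
im=np.zeros((400,800,3),np.uint8); im[:,:400]=z(t[190:240,150:200],8); im[:,400:]=z(s[130:180,280:330],8)
cv2.imwrite("pics/crop8.png",im); st=ctrl.sense(); print(st['position'],st['wrist_force'],st['grip_width'],st['time'])
```

```text
[482.90747211 244.34187587 322.43694016] [-1.2529623  -0.05097153  0.45240032] 44.294975492179965 20.55
```

View pics/crop8.png

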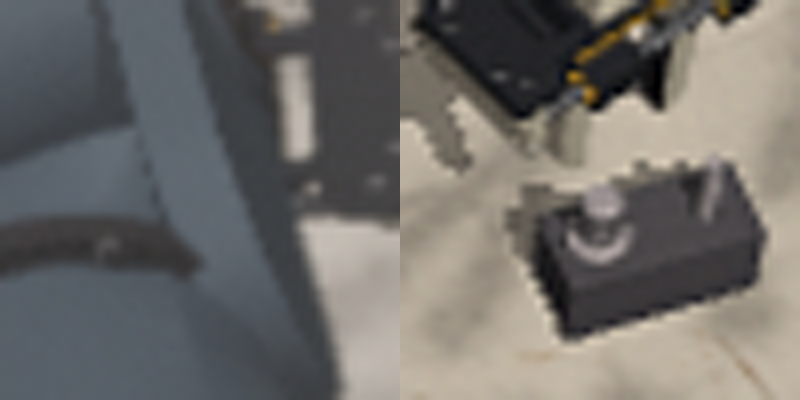

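The scene crop shows the pin at (600,205) and the dowel at (712,190), with the fingers still above them.

Request:
{"fn": "step_arm", "kwargs": {
  "commands": [
    [[0,0,-0.8],[0,0,0],44],
    [[0,0,-0.8],[0,0,0],44],
    [[0,0,-0.6],[0,0,0],44],
    [[0,0,-0.4],[0,0,0],44],
    [[0,0,-0.12],[0,0,0],44]
  ],
  "force": 6
}}

```text
time: 20.97
position: [482.5, 244.6, 239.6]
ee_rot: [[0.996, -0.0, -0.091], [0.091, -0.0, 0.996], [-0.0, -1.0, -0.0]]
wrist_force: [0.7, 0.8, 0.8]
grip_width: 43.7
```

Request:
{"fn": "step_arm", "kwargs": {
  "commands": [
    [[0,0,0],[0,0,0],34],
    [[0,0,0],[0,0,0],26],
    [[0,0,0],[0,0,0],20],
    [[0,0,0],[0,0,0],15],
    [[0,0,0],[0,0,0],12]
  ]
}}

```text
time: 21.38
position: [482.5, 244.9, 240.8]
ee_rot: [[0.996, 0.001, -0.092], [0.092, 0.001, 0.996], [0.001, -1.0, 0.0]]
wrist_force: [-0.9, -0.6, 5.5]
grip_width: 19.5
```

Request:
{"fn": "step_arm", "kwargs": {
  "commands": [
    [[0,0,0],[0,0,0],12],
    [[0,0,0],[0,0,0],12],
    [[0,0,0],[0,0,0],12]
  ]
}}

```text
time: 21.63
position: [482.5, 244.9, 240.8]
ee_rot: [[0.996, 0.001, -0.092], [0.092, 0.001, 0.996], [0.001, -1.0, 0.0]]
wrist_force: [-1.1, -0.2, 6.6]
grip_width: 19.6
```

Request:
{"fn": "step_arm", "kwargs": {
  "commands": [
    [[0,0,0],[0,0,0],10],
    [[0,0,0],[0,0,0],10],
    [[0,0,0.3],[0,0,0],10],
    [[0,0,0.7],[0,0,0],10],
    [[0,0,1],[0,0,0],10]
  ],
  "force": 50
}}

```text
time: 22.05
position: [481.8, 244.6, 299.5]
ee_rot: [[0.996, -0.003, -0.092], [0.092, -0.001, 0.996], [-0.003, -1.0, -0.001]]
wrist_force: [0.5, 0.3, -0.3]
grip_width: 19.1
```

Request:
{"fn": "step_arm", "kwargs": {
  "commands": [
    [[0,0,1],[0,0,0],10],
    [[0,0,1],[0,0,0],10],
    [[0,0,0],[0,0,0],10]
  ]
}}

```text
time: 22.3
position: [482.9, 245.2, 365.9]
ee_rot: [[0.996, 0.008, -0.092], [0.092, 0.003, 0.996], [0.008, -1.0, 0.002]]
wrist_force: [0.1, -0.0, 0.1]
grip_width: 19.1
```

Request:
{"fn": "step_arm", "kwargs": {
  "commands": [
    [[-0.115,-0.996,0],[0,0,0],10],
    [[-0.115,-0.996,0],[0,0,0],10],
    [[-0.115,-0.996,0],[0,0,0],10],
    [[-0.115,-0.996,0],[0,0,0],10],
    [[-0.115,-0.996,0],[0,0,0],10]
  ]
}}

```text
time: 22.72
position: [464.3, 94.2, 359.9]
ee_rot: [[0.996, -0.0, -0.092], [0.092, -0.0, 0.996], [-0.0, -1.0, 0.0]]
wrist_force: [1.9, 0.1, -0.5]
grip_width: 19.0
```

Request:
{"fn": "step_arm", "kwargs": {
  "commands": [
    [[-0.115,-0.996,0],[0,0,0],10],
    [[-0.115,-0.996,0],[0,0,0],10],
    [[-0.115,-0.996,0],[0,0,0],10],
    [[-0.115,-0.996,0],[0,0,0],10],
    [[0,0,0],[0,0,0],10]
  ]
}}

```text
time: 23.13
position: [450.5, -27.4, 360.0]
ee_rot: [[0.996, -0.0, -0.089], [0.089, -0.001, 0.996], [-0.0, -1.0, -0.001]]
wrist_force: [-1.1, -0.3, -1.8]
grip_width: 19.0
```

Request:
{"fn": "step_arm", "kwargs": {
  "commands": [
    [[0,0,-0.5],[0,0,0],10],
    [[0,0,-0.4],[0,0,0],10],
    [[0,0,0],[0,0,0],10],
    [[0,0,0],[0,0,0],10]
  ]
}}

```text
time: 23.47
position: [451.1, -23.8, 332.8]
ee_rot: [[0.996, -0.001, -0.092], [0.092, 0.0, 0.996], [-0.001, -1.0, 0.0]]
wrist_force: [0.1, -0.2, 0.1]
grip_width: 18.8
```

Run:
```python
from h import *
for n in("top","scene"): cv2.imwrite(f"pics/{n}8.png",optics.camera(n)[:,:,::-1])
t=cv2.imread("pics/top8.png"); s=cv2.imread("pics/scene8.png")
z=lambda a,f: cv2.resize(a,None,fx=f,fy=f,interpolation=cv2.INTER_CUBIC)
im=np.zeros((400,800,3),np.uint8); im[:,:400]=z(t[195:245,245:295],8); im[:,400:]=z(s[155:205,215:265],8)
cv2.imwrite("pics/crop9.png",im); st=ctrl.sense(); print(st['position'],st['wrist_force'],st['grip_width'],st['time'])
```

```text
[451.34983706 -23.8089192  333.50404046] [ 0.78792563  0.56759966 -0.70011053] 19.141868672558815 23.5667
```

View pics/crop9.png

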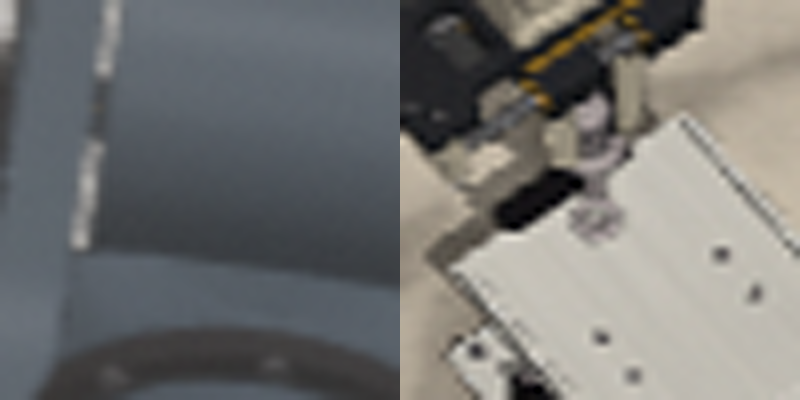

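The pin hangs upright straight over the bush (both at crop column about 597). Descending gently.

Request:
{"fn": "step_arm", "kwargs": {
  "commands": [
    [[0,0,-0.2],[0,0,0],10],
    [[0,0,-0.2],[0,0,0],10],
    [[0,0,-0.1],[0,0,0],10],
    [[0,0,0],[0,0,0],10]
  ]
}}

```text
time: 23.9
position: [451.1, -24.0, 317.3]
ee_rot: [[0.996, -0.001, -0.092], [0.092, 0.0, 0.996], [-0.001, -1.0, 0.0]]
wrist_force: [-0.2, -0.2, -0.5]
grip_width: 19.1
```

Request:
{"fn": "step_arm", "kwargs": {
  "commands": [
    [[0,0,-0.1],[0,0,0],10],
    [[0,0,-0.1],[0,0,0],10],
    [[0,0,0],[0,0,0],10]
  ]
}}

```text
time: 24.15
position: [451.3, -24.2, 311.6]
ee_rot: [[0.996, 0.0, -0.092], [0.092, -0.0, 0.996], [0.0, -1.0, -0.0]]
wrist_force: [2.7, -1.1, -2.1]
grip_width: 19.0
```

Request:
{"fn": "step_arm", "kwargs": {
  "commands": [
    [[0,0,-0.1],[0,0,0],10],
    [[0,0,-0.1],[0,0,0],10],
    [[0,0,0],[0,0,0],10]
  ]
}}

```text
time: 24.4
position: [451.2, -24.2, 305.5]
ee_rot: [[0.996, 0.0, -0.092], [0.092, -0.0, 0.996], [0.0, -1.0, -0.0]]
wrist_force: [2.8, -1.1, -1.5]
grip_width: 19.1
```

Request:
{"fn": "step_arm", "kwargs": {
  "commands": [
    [[0.02,0,-0.1],[0,0,0],10],
    [[0,0,-0.1],[0,0,0],10],
    [[0,0,0],[0,0,0],10]
  ]
}}

```text
time: 24.65
position: [451.7, -24.1, 299.3]
ee_rot: [[0.996, -0.001, -0.092], [0.092, 0.0, 0.996], [-0.001, -1.0, 0.0]]
wrist_force: [1.3, -0.5, -2.0]
grip_width: 19.0
```

Request:
{"fn": "step_arm", "kwargs": {
  "commands": [
    [[0,0,-0.1],[0,0,0],10],
    [[0,0,-0.1],[0,0,0],10],
    [[0,0,0],[0,0,0],10]
  ]
}}

```text
time: 24.9
position: [451.7, -24.1, 293.4]
ee_rot: [[0.996, -0.0, -0.092], [0.092, -0.0, 0.996], [-0.0, -1.0, 0.0]]
wrist_force: [1.9, -2.3, -2.1]
grip_width: 19.0
```

Request:
{"fn": "step_arm", "kwargs": {
  "commands": [
    [[0,0,-0.15],[0,0,0],10],
    [[0,0,-0.15],[0,0,0],10],
    [[0,0,0],[0,0,0],10]
  ]
}}

```text
time: 25.15
position: [451.7, -24.1, 284.1]
ee_rot: [[0.996, -0.0, -0.092], [0.092, -0.0, 0.996], [-0.0, -1.0, -0.0]]
wrist_force: [2.6, -1.4, -2.5]
grip_width: 18.5
```

Request:
{"fn": "step_arm", "kwargs": {
  "commands": [
    [[0,0,-0.1],[0,0,0],10],
    [[0,0,-0.1],[0,0,0],10],
    [[0,0,0],[0,0,0],10]
  ]
}}

```text
time: 25.4
position: [451.7, -24.1, 278.6]
ee_rot: [[0.996, -0.0, -0.092], [0.092, -0.0, 0.996], [-0.0, -1.0, -0.0]]
wrist_force: [0.6, -1.3, -0.5]
grip_width: 18.7
```

Request:
{"fn": "step_arm", "kwargs": {
  "commands": [
    [[0,0,-0.05],[0,0,0],10],
    [[0,0,-0.05],[0,0,0],10],
    [[0,0,0],[0,0,0],10]
  ]
}}

```text
time: 25.65
position: [451.8, -24.1, 275.9]
ee_rot: [[0.996, -0.0, -0.092], [0.092, -0.0, 0.996], [-0.0, -1.0, -0.0]]
wrist_force: [-0.1, -2.2, 2.1]
grip_width: 18.9
```

Contact is starting. Pressing on in small steps.

Request:
{"fn": "step_arm", "kwargs": {
  "commands": [
    [[0,0,-0.05],[0,0,0],10],
    [[0,0,0],[0,0,0],10],
    [[0,0,0],[0,0,0],10]
  ],
  "force": 60
}}

```text
time: 25.9
position: [451.8, -24.1, 274.5]
ee_rot: [[0.996, 0.0, -0.092], [0.092, -0.0, 0.996], [0.0, -1.0, -0.0]]
wrist_force: [-1.0, -1.8, 4.7]
grip_width: 18.9
```

Request:
{"fn": "step_arm", "kwargs": {
  "commands": [
    [[0,0,-0.05],[0,0,0],10],
    [[0,0,0],[0,0,0],10],
    [[0,0,0],[0,0,0],10]
  ]
}}

```text
time: 26.15
position: [451.8, -24.1, 273.1]
ee_rot: [[0.996, 0.0, -0.092], [0.092, -0.0, 0.996], [-0.0, -1.0, -0.0]]
wrist_force: [-1.2, -2.9, 6.2]
grip_width: 18.8
```

Request:
{"fn": "step_arm", "kwargs": {
  "commands": [
    [[0,0,-0.04],[0,0,0],10],
    [[0,0,0],[0,0,0],10],
    [[0,0,0],[0,0,0],10]
  ]
}}

```text
time: 26.4
position: [451.8, -24.1, 272.7]
ee_rot: [[0.996, 0.0, -0.092], [0.092, -0.0, 0.996], [0.0, -1.0, -0.0]]
wrist_force: [-6.5, -2.5, 20.8]
grip_width: 18.7
```

Request:
{"fn": "step_arm", "kwargs": {
  "commands": [
    [[0.01,0,-0.01],[0,0,0],10],
    [[0,0,0],[0,0,0],10],
    [[0,0,0],[0,0,0],10],
    [[0,0,0],[0,0,0],10],
    [[0,0,0],[0,0,0],10]
  ]
}}

```text
time: 26.82
position: [452.0, -24.1, 272.6]
ee_rot: [[0.996, -0.0, -0.092], [0.092, -0.0, 0.996], [-0.0, -1.0, -0.0]]
wrist_force: [-9.2, -1.9, 26.8]
grip_width: 18.6
```

Run:
```python
from h import *
s=optics.camera("scene")[:,:,::-1]; cv2.imwrite("pics/final.png",cv2.resize(s[120:260,140:340],None,fx=4,fy=4,interpolation=cv2.INTER_CUBIC))
st=ctrl.sense(); print(st['position'],st['wrist_force'],st['grip_width'],st['time'])
```

```text
[451.94743065 -24.14387374 272.58685232] [-9.09742226 -2.52245808 25.54907164] 18.92147002929964 26.8667
```

View pics/final.png

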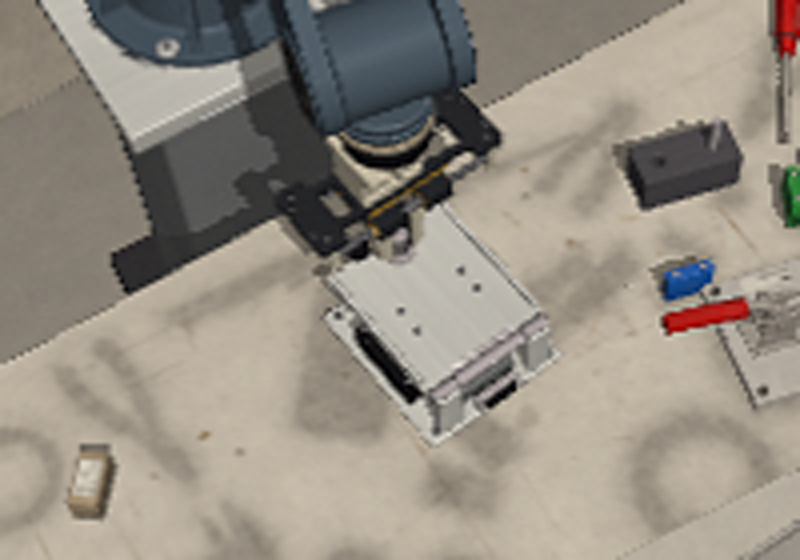

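The final picture shows the pin home in the bush at (403,240), the lid level, the dowel still in the stand, and the spare relay untouched.

```bash
python3 -c "
from rig import order; print(order.close_job())"
```

```text
the job is handed in; nothing more can be done
None
```

The job is handed in at about 27 s, with the arm still holding the pin pressed down on the shut lid. The interface gave no verdict.

**What I did:**
- I put relay B in the left nest and relay A in the right nest, feet down. Both went in without noticeable force, and pictures showed them seated.
- I swung the lid over with the closed fingertips pushing on its outer face.
- I took the pin by its knob and pushed it through the lid hole into the bore.

**Last checks:**
- **Lid shut:** the wrist height was 272.6 mm, against about 272.8 mm expected with the lid fully shut. The push stiffened sharply there, to about 25 N down, where about 10 N is enough to shut the lid. I did not measure the lid angle or probe travel directly.
- **Picture:** the lid looks level and the pin is in the bush. The dowel is still in the stand and the spare relay is where it was. I never moved near the multimeter or screwdriver; the multimeter was outside the last picture and only part of the screwdriver showed.
- **Side load:** about 9 N stays on the pin in x, because my last 0.3 mm shift to ease a smaller side force went the wrong way. I left it, since the pin was fully home.

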